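Pack the fitting tray and leave the look-alikes

ROBOT

A 6-joint arm with a two-finger parallel gripper is mounted at the origin on a cart in front of the work surface, level with it; the furniture and walls round the work are solid. World frame = base frame: x ahead of the robot, y to its left, z up, the work surface at z = 0. Lengths are in m, angles in rad, forces in N, time in s.
With the tool pointing down it reaches from about 0.25 to 0.725 m from the base axis. Payload 4 kg.
Tool frame: the origin (TCP) lies on the centre line of the jaws, within the pads' length; the fingertips stand 8 mm ahead of it and the grasp point (between the pads) lies 11 mm behind it; z points along the fingers, y is the line along which they close (so a half turn about z gives the same grasp; the last joint's range is limited). The gripper opens to 85 mm and grips with 20 to 120 N. Pads are 22 mm wide; open, the fingers measure 114 mm over their backs; the gripper's body (76 mm by 85 mm) begins 54 mm behind the grasp point. The pads swing forward as they close: fully open they stand 13 mm farther back than shut.
Start: joints at [-1.13, 0.241, 0.005, 1.335, 0, 1.571], TCP at [0.213, -0.452, 0.239] pointing down, gripper open.
Joint ranges: [-2.72, 2.72], [-1.05, 1.87], [-1.09, 1.28], [-1.99, 2.15], [-1.42, 1.44], [-3.14, 3.14]. Speed limits (rad/s): [2.79, 2.79, 3.14, 3.14, 3.14, 3.14].

INTERFACE

Orientations are given as [roll, pitch, yaw] about the fixed x, y, z axes, in that order (R = Rz(yaw) Ry(pitch) Rx(roll)).
In Python, from rig import robot, eyes, ticket gives the robot as it stands.
- The arm moves only by the tool step_arm, never from a script. Its argument "targets" is a list of rows, each a list of 7 numbers: the turn, a rotation vector about the tool's x, y, z in degrees, then the shift along the tool's x, y, z in m, then the finger opening in m, from 0 to 0.0854. A call has 1 to 12 rows; each row shifts and turns the commanded pose from where the row before left it, along the tool's axes as they then stand; what a row does not reach is not made up. A row lasts 1/12 s, in which the tool goes at most 41.7 mm and 7.16 degrees, less where a joint would pass 70% of its speed; a pose out of reach is approached as far as the arm can. A call is refused whole if a number of a shift passes 0.0417 or a number of a turn 7.16, either way. A call with a gripper value outside its range is refused whole. The fingers move at their own pace and stop on an object; the grip force is fixed at half the most. Time passes only in rows, so rows that do not move let the fingers close. It gives the time, the measured TCP pose, the force, the opening and the grip force at its end, in the units of the state.
- robot.sense(): the state, without advancing time (a new reading comes with each control period).
- eyes.get_image(name): name is "side" or "top" or "wrist"; returns a dict with "frame" (420x560x3 uint8, red, green, blue), "vfov" (degrees; the focal length in pixels is half the picture's height over the tangent of half this angle, whatever the lens; pixels are square), "cx", "cy" (the principal point, pixels), "dist" ([k1, k2, p1, p2, k3] as OpenCV has them; the pictures are not rectified), "rvec" (rotation vector, rad) and "tvec" (3), from world to camera coordinates, as OpenCV has them. Camera axes: x right, y down, z forward; pixel columns grow to the right and rows downward; lengths in m; the calibration is good to about 2 mm. A picture is of the moment at which its call begins. There is no depth.
- ticket.close_job(): hands the job in; it is judged then, once.
The state is a dict: "time": time; "joint_pos": joint angles; "joint_velocities": joint speeds; "joint_torque": joint torques, N m; "tcp_pos": TCP position; "ee_rot": TCP orientation; "wrist_force": force on the tool from outside, world axes, zero at the start; "torque": the same for the moment, N m; "grip_width": finger opening in m; "gripper_force": force on a finger pad.
Only numpy, scipy, OpenCV 4.12 (cv2) and the standard library are available. Lean on these libraries where they do the work, as an engineer would, in place of code of your own. Each camera call takes 0.05 s, during which the arm holds its last target. There are 200 camera calls.

TASK

Pack the low wooden tray for a fitting job from the few things in the middle of the table (not the tools crowded at its left end): slide its divider (by the orange grip) all the way to the end that has the coloured pads, then lay the pale-handled chisel and the red-handled screwdriver flat side by side in the long bay, along the tray, stand the cream-white wax block in the middle of the green square pad and the small tall tin in the middle of the round blue pad. Leave the brown-handled chisel and the wide flat tin, which do not belong to the kit, where they lie.

Things in the scene. Friction and masses are not known exactly. Their poses are not given: they have to be found in the camera images.
- tray: Low open wooden tray with brass corners, fixed. Origin: centre of its underside, on the table; own y is its long direction, z up. Inside x -75..75, y -155..155 mm; floor 5 mm above the table, walls 6 mm thick, tops 15 mm above the table. The pads lie at its -y end; the divider parts the pads' short bay (-y) from the long bay (+y).
- divider (a joint): Dark wood divider across the tray, sliding along it; 8 mm thick, 15 mm high. Centre at tray x = 0, y = 29 mm - value; value 0 to 0.11 m (stop), growing towards the pads; stays where left, about 2 N moves it. Orange grip at its middle: 30 mm along tray x, 12 mm along tray y, 14 to 48 mm above the table. At 0.11 the long bay is 232 mm, the short one 70 mm; at the start tools do not fit.
- green_pad: Green square pad 40x40 mm, 2 mm thick, on the tray floor in the short bay (tray y = -120 mm, tray x = -38 or +38 mm). Origin: centre of its underside (5 mm above the table). The wax block belongs on it.
- blue_pad: Blue round pad, 54 mm across, 2 mm thick, on the tray floor in the short bay, beside the green one (76 mm between centres). Origin: centre of its underside. The tall tin belongs on it.
- pale_chisel_c (a point): Bench chisel with a pale wooden handle, 199 mm long, 24 wide, 26 high, 0.14 kg. The point is the middle of its length, half-way up; its own y axis runs along the tool towards the handle end, z is up. The handle (22 mm wide, 25 mm high) runs from y = -11 to +99 mm; the blade points to -y. Grip near y = +35 mm.
- screwdriver_c (a point): Screwdriver with a red handle, 199 mm long, 27 mm wide, 29 mm high, 0.09 kg, lying on the table. The point is the middle of its length, half-way up; its own y axis runs along the tool towards the handle end, z is up. The handle (26 mm wide at its thickest) runs from y = +14 to +99 mm; the thin steel shaft points to -y. A good place to grip is y = +45 mm.
- wax_c (a point): Cream-white block of wax, 32 (own x) x 60 (own y) x 26 mm (z), lying flat. The point is its centre, 13 mm above its underside. On the pad it has most room with its long side across the tray (along tray x).
- tall_tin_c (a point): Small tall grey tin, 48 mm diameter, 38 mm high, upright. The point is its centre, 19 mm above its underside.
- brown_chisel_c (a point): Bench chisel with a dark red-brown handle, 223 mm long, 24 mm wide, 26 mm high: not part of the kit, leave it. The point is the middle of its length, half-way up; its own y axis runs along the tool towards the handle end, z is up.
- flat_tin_c (a point): Wide flat grey tin, 56 mm diameter, 28 mm high: not part of the kit, leave it. The point is its centre, 14 mm above its underside.
There are look-alikes about, which are no part of the job. Of the things like the part that bears wax_c, leave any that is pink; of the rest the larger one is meant.

How it is judged:
At the end, for the whole second after the job is handed in: Divider within 10 mm of its stop at the pads; both tools flat on the long bay's floor, along the tray within 0.2 rad, wholly inside the bay; wax block and tall tin standing on the green and blue pads, centres within 12 mm; brown chisel and flat tin left alone; all released and at rest (value of joint divider above 0.1 m and x of pale_chisel_c in the frame of tray between -0.068 and 0.068 m and y of pale_chisel_c in the frame of tray between 0.018 and 0.059 m and z of pale_chisel_c in the frame of tray between 0.0105 and 0.0245 m and angle between the y axis of each of pale_chisel_c, screwdriver_c and the y axis of tray, either way round below 0.2 rad and angle between pale_chisel_c's own y axis and vertical between 1.51079 and 1.63079 rad and x of screwdriver_c in the frame of tray between -0.068 and 0.068 m and y of screwdriver_c in the frame of tray between 0.018 and 0.059 m and z of screwdriver_c in the frame of tray between 0.0125 and 0.0265 m and angle between screwdriver_c's own y axis and vertical between 1.51079 and 1.63079 rad and horizontal distance between wax_c and green_pad below 0.012 m and z of wax_c in the frame of tray between 0.015 and 0.024 m and angle between each of wax_c, tall_tin_c's own z axis and vertical below 0.1 rad and horizontal distance between tall_tin_c and blue_pad below 0.012 m and z of tall_tin_c in the frame of tray between 0.021 and 0.03 m and linear speed of each of pale_chisel, screwdriver, wax, tall_tin below 0.02 m/s); the robot touches nothing.
It fails at once if the brown-handled chisel is moved by more than 20 mm (distance of brown_chisel_c from where it was at the start of the episode above 0.02 m).
It fails at once if the wide flat tin is moved by more than 20 mm (distance of flat_tin_c from where it was at the start of the episode above 0.02 m).
It also fails if it takes over 120 s, if anything falls off the work surface, if the arm or the gripper's body presses on something with over 40 N, if the wrist force passes 120 N, or if a joint passes its speed limit or range.

## Working session

There is one attempt and no reset: what is moved stays moved. The work goes in short steps, Python scripts to look and compute and a tool call to move; the robot and the scene stay as the last step left them, time stands still between calls to the robot, and variables do not carry over. Pictures are saved under pics/ and viewed, at most 14 in all, crops included, and the job is handed in when it is done.

Besides the shell and the picture viewer there is one more tool, called as a command line: name --pt "numbers of a row" for each row, then --argument value for the rest. step_arm: Moves the arm, as the interface text tells. Its arguments: {"type":"object","properties":{"targets":{"type":"array"}},"required":["targets"]}

```bash
ls; mkdir -p pics
cat > h.py <<'E'
import numpy as np, cv2
from rig import robot, eyes, ticket
def shot(name,fn=None):
    d=eyes.get_image(name)
    if fn: cv2.imwrite('pics/'+fn,d['frame'][:,:,::-1])
    return d
def K(d):
    f=d['frame'].shape[0]/2/np.tan(np.radians(d['vfov'])/2)
    return np.array([[f,0,d['cx']],[0,f,d['cy']],[0,0,1]])
def ray(d,px,z):
    u=cv2.undistortPoints(np.array(px,float).reshape(-1,1,2),K(d),np.array(d['dist'],float)).reshape(-1,2)
    R=cv2.Rodrigues(np.array(d['rvec'],float))[0];t=np.array(d['tvec'],float)
    o=-R.T@t; v=np.c_[u,np.ones(len(u))]@R
    z=np.broadcast_to(z,(len(u),))
    return o+v*((z-o[2])/v[:,2])[:,None]
def proj(d,P):
    return cv2.projectPoints(np.array(P,float).reshape(-1,1,3),np.array(d['rvec'],float),np.array(d['tvec'],float),K(d),np.array(d['dist'],float))[0].reshape(-1,2)
def save(d,fn): 
    import pickle; pickle.dump(d,open(fn,'wb'))
E
python3 - <<'E'
from h import *
d=shot('top','top0.png');save(d,'top0.pkl')
d=shot('side','side0.png');save(d,'side0.pkl')
print(robot.sense())
E
```

```text
pics
{'time': 0.1, 'joint_pos': array([-1.12999737e+00,  2.41322880e-01,  3.84759430e-03,  1.33520307e+00,
       -8.14181020e-06,  1.57079235e+00]), 'joint_velocities': array([-0.0006116 , -0.00432008,  0.00236629,  0.00019014,  0.00118458,
        0.00059791]), 'joint_torque': array([-9.34191485e-04, -3.73138046e+01,  2.53009915e+01,  1.08195099e-02,
       -1.25458209e-04,  2.85338132e-06]), 'tcp_pos': array([ 0.21309113, -0.4517025 ,  0.23850501]), 'ee_rot': array([-3.13971063e+00,  8.13431128e-06,  4.40802951e-01]), 'wrist_force': array([-0.01355337, -0.52567567,  0.42371202]), 'torque': array([-0.02845091,  0.03189694, -0.00604395]), 'gripper_force': 0.0, 'grip_width': 0.0855427566448788}
```

View pics/top0.png

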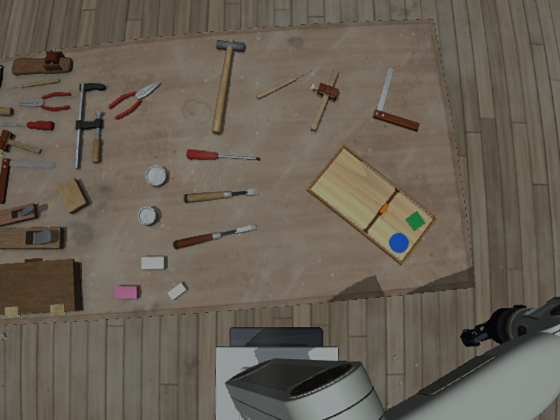

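View pics/side0.png

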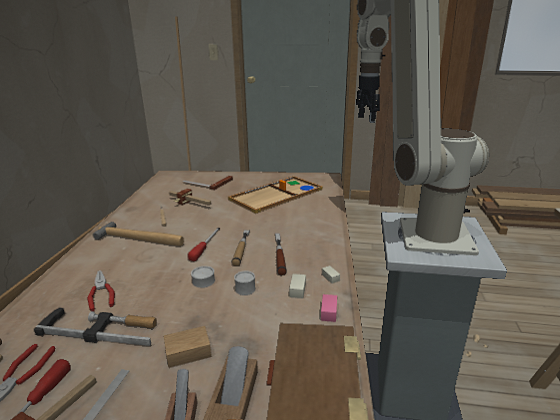

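Candidate list (top view):
- **Wax:** cream (153,263) is larger, cream (177,291) is smaller, pink (126,292) is out. I take (153,263).
- **Tins:** (156,176) and (148,216). The second looks narrower and taller in the side view.
- **Chisels:** pale (220,196) and brown (215,237).

I'll check these in enlarged crops.

Run:
```python
from h import *
a=cv2.imread('pics/top0.png')
cv2.imwrite('pics/c1.png',cv2.resize(a[140:305,110:270],None,fx=3.6,fy=3.6,interpolation=cv2.INTER_CUBIC))
cv2.imwrite('pics/c2.png',cv2.resize(a[140:270,300:445],None,fx=4.5,fy=4.5,interpolation=cv2.INTER_CUBIC))
b=cv2.imread('pics/side0.png')
import pickle
d=pickle.load(open('top0.pkl','rb'));print(d['tvec'],d['dist'],K(d))
for n,p in dict(big=(156,176),small=(148,216),wax=(153,263),grip=(384,209)).items(): print(n,ray(d,[p],0.03))
```

```text
[-0.00466292  0.46674086  1.29896345] [-0.18578891  0.          0.          0.          0.        ] [[515.63233995   0.         278.3299025 ]
 [  0.         515.63233995 223.32147099]
 [  0.           0.           1.        ]]
big [[0.59376534 0.32308107 0.03      ]]
small [[0.48568454 0.3398408  0.03      ]]
wax [[0.36211212 0.32184398 0.03      ]]
grip [[ 0.50687504 -0.28147118  0.03      ]]
```

View pics/c1.png

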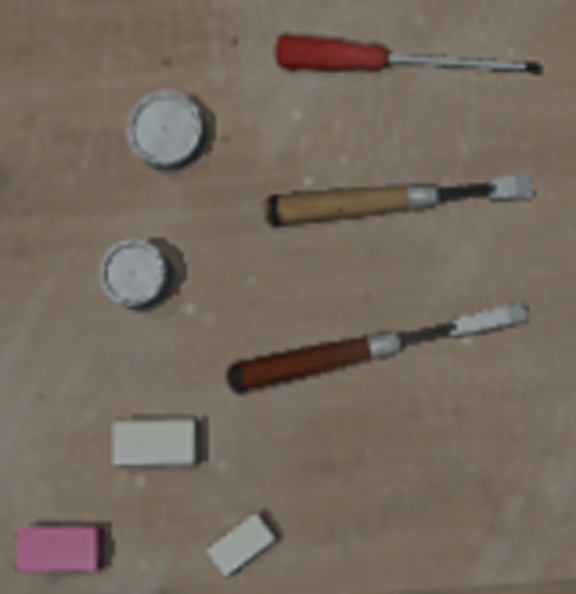

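View pics/c2.png

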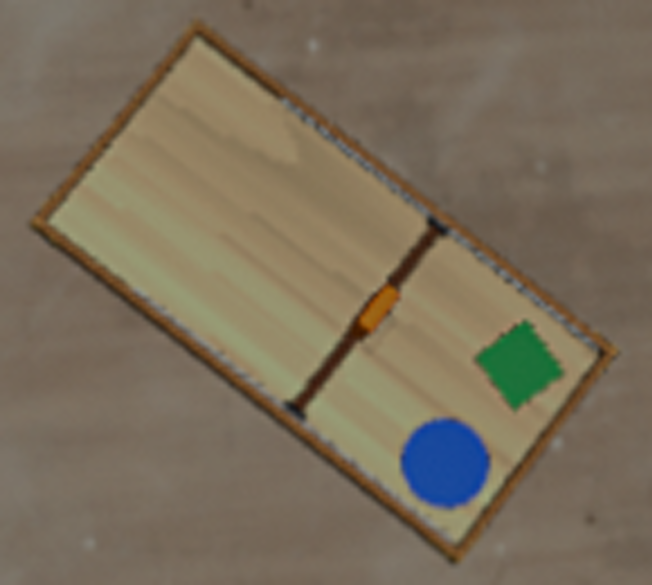

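The crop confirms three things. The big tin (166,129 in the crop) is the flat one. The small tin (134,273) is the tall one. The larger cream block (155,442) is the wax. Next I'll compute poses.

```bash
cat > poses.py <<'E'
from h import *
import pickle
d=pickle.load(open('top0.pkl','rb'))
c1=lambda *p:[(x/3.6+110-.4,y/3.6+140-.4) for x,y in p]
c2=lambda *p:[(x/4.5+300-.4,y/4.5+140-.4) for x,y in p]
C=ray(d,c2((197,20),(615,350),(455,562),(33,222)),0.015)
T=C.mean(0)[:2]
ydir=(C[0]+C[3]-C[1]-C[2])[:2]; ydir/=np.linalg.norm(ydir)
xdir=np.array([ydir[1],-ydir[0]])
yaw=np.arctan2(-xdir[0]*0+ydir[1],ydir[0])-np.pi/2
E
python3 - <<'E'
from poses import *
print('tray',T,'yaw',np.degrees(yaw),'x',xdir,'y',ydir)
print('sides',[np.linalg.norm(C[i]-C[i-1]) for i in range(4)],'expect 162,322')
tr=lambda p:np.array([(p[:2]-T)@xdir,(p[:2]-T)@ydir])
for n,p,z in [('green',(519,365),.007),('blue',(446,463),.007),('grip',(379,309),.048)]:
    w=ray(d,c2(p),z)[0];print(n,w,tr(w))
for n,a,b in [('screw',(276,51),(542,68)),('pale',(267,211),(533,187)),('brown',(228,378),(527,313))]:
    w=ray(d,c1(a,b),[0.014,0.008]);v=w[0]-w[1]
    print(n,w.mean(0),np.linalg.norm(v),'dir deg',np.degrees(np.arctan2(v[1],v[0])))
for n,p,z in [('flat',(166,129),.028),('tall',(134,273),.038),('wax',(155,442),.026)]: print(n,ray(d,c1(p),z)[0])
w=ray(d,c1((115,421),(196,418),(195,465),(115,466)),.026);print(w)
E
```

```text
tray [ 0.52506061 -0.25289962] yaw -39.05037389048905 x [ 0.77659237 -0.63000341] y [0.63000341 0.77659237]
sides [np.float64(0.16060949395651056), np.float64(0.31932528648953123), np.float64(0.16227065492987086), np.float64(0.3182562748853145)] expect 162,322
green [ 0.47965978 -0.37037146  0.007     ] [ 0.03874972 -0.11983042]
blue [ 0.42076873 -0.32385052  0.007     ] [-0.03629297 -0.12080417]
grip [ 0.50552997 -0.27714224  0.048     ] [ 0.00010558 -0.03113101]
screw [0.65369616 0.14643881 0.011     ] 0.20066529074044487 dir deg 86.68144576052391
pale [0.54657903 0.15049993 0.011     ] 0.19781034714900414 dir deg 95.75396611042359
brown [0.43718804 0.16476738 0.011     ] 0.22390136308602201 dir deg 102.85873214694624
flat [0.59582034 0.32441913 0.028     ]
tall [0.48584896 0.34104659 0.038     ]
wax [0.36401703 0.32376393 0.026     ]
[[0.3789605  0.35394527 0.026     ]
 [0.38171029 0.29410351 0.026     ]
 [0.34770246 0.2938167  0.026     ]
 [0.34629172 0.35279436 0.026     ]]
```

step_arm --pt "0 0 7.15 0 0 0.01 0.05" --pt "0 0 7.15 0 0 0.01 0.05" --pt "0 0 7.15 0 0 0.01 0.05" --pt "0 0 7.15 0 0 0.01 0.05" --pt "0 0 7.15 0 0 0.01 0.05" --pt "0 0 7.15 0 0 0.01 0.05" --pt "0 0 7.15 0 0 0.01 0.05" --pt "0 0 7.15 0 0 0.01 0.05" --pt "0 0 7.15 0 0 0.01 0.05" --pt "0 0 0 0 0 0.01 0.05"

```text
time: 0.93
tcp_pos: [0.2132, -0.4518, 0.1383]
ee_rot: [-3.141, 0.001, -0.684]
wrist_force: [-0.9, -0.8, 0.1]
grip_width: 0.0499
gripper_force: 0.0
```

step_arm --pt "0 0 0 0.0098 -0.0267 0 0.05" --pt "0 0 0 0.0098 -0.0267 0 0.05" --pt "0 0 0 0.0098 -0.0267 0 0.05" --pt "0 0 0 0.0098 -0.0267 0 0.05" --pt "0 0 0 0.0098 -0.0267 0 0.05" --pt "0 0 0 0.0098 -0.0267 0 0.05" --pt "0 0 0 0.0098 -0.0267 0 0.05" --pt "0 0 0 0.0098 -0.0267 0 0.05" --pt "0 0 0 0.0098 -0.0267 0 0.05" --pt "0 0 0 0.0098 -0.0267 0 0.05" --pt "0 0 0 0.0098 -0.0267 0 0.05" --pt "0 0 0 0.0098 -0.0267 0 0.05"

```text
time: 1.93
tcp_pos: [0.476, -0.3144, 0.1402]
ee_rot: [-3.101, 0.001, -0.6]
wrist_force: [0.2, -0.4, 0.4]
grip_width: 0.0502
gripper_force: 0.0
```

```bash
cat >> h.py <<'E'
from scipy.spatial.transform import Rotation as Ro
def go(x,y,z,yaw=None):
    s=robot.sense();R=Ro.from_euler('xyz',s['ee_rot']).as_matrix()
    print('t',round(s['time'],2),'tcp',s['tcp_pos'].round(4),'rpy',np.degrees(s['ee_rot']).round(1),'w',round(s['grip_width'],4),'F',s['wrist_force'].round(1))
    print('dxyz tool',(R.T@(np.array([x,y,z])-s['tcp_pos'])).round(4))
    if yaw is not None:
        yw=np.radians(yaw); G=np.array([[np.cos(yw),np.sin(yw),0],[np.sin(yw),-np.cos(yw),0],[0,0,-1]])
        r=np.degrees(Ro.from_matrix(R.T@G).as_rotvec());print('turn',r.round(2),'then dxyz',(G.T@(np.array([x,y,z])-s['tcp_pos'])).round(4))
E
python3 - <<'E'
from h import *
go(.5055,-.2771,.030,-39.05)
shot('wrist','w1.png')
E
```

```text
t 1.93 tcp [ 0.476  -0.3144  0.1402] rpy [-1.777e+02  1.000e-01 -3.440e+01] w 0.0502 F [ 0.2 -0.4  0.4]
dxyz tool [ 0.0035 -0.043   0.112 ]
turn [-2.29  0.17  4.68] then dxyz [-0.0006 -0.0475  0.1102]
```

View pics/w1.png

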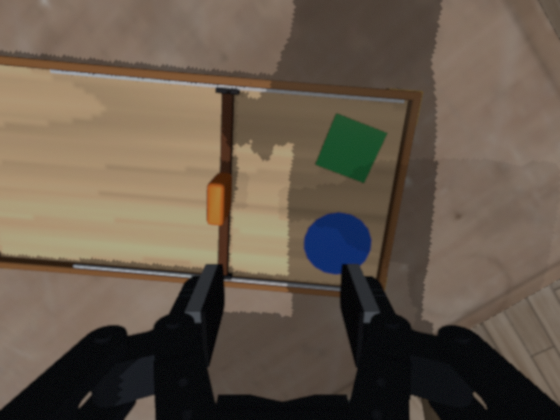

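The wrist view shows the grip at (216,203), green pad (351,147) and blue pad (337,243). The arm was still lagging when I took it, so I'll let it settle.

step_arm --pt "0 0 0 0 0 0.015 0.05" --pt "0 0 0 0 0 0.015 0.05" --pt "0 0 0 0 0 0 0.05" --pt "0 0 0 0 0 0 0.05"

```text
time: 2.32
tcp_pos: [0.4746, -0.314, 0.1097]
ee_rot: [-3.102, 0.004, -0.603]
wrist_force: [0.2, -0.2, -0.3]
grip_width: 0.0499
gripper_force: 0.0
```

Run:
```python
from h import *
go(.5055,-.2771,.030,-39.05)
d=shot('wrist','w2.png');save(d,'w2.pkl')
f=d['frame'].astype(int)
for n,m,z in [('orange',(f[:,:,0]>180)&(f[:,:,1]>80)&(f[:,:,1]<160)&(f[:,:,2]<70),.048),('green',(f[:,:,1]>f[:,:,0]+50)&(f[:,:,1]>f[:,:,2]+30),.007),('blue',(f[:,:,2]>f[:,:,0]+60)&(f[:,:,2]>f[:,:,1]+40),.007)]:
    v,u=np.nonzero(m); c=(u.mean(),v.mean()); print(n,len(u),c,u.min(),u.max(),v.min(),v.max(),ray(d,[c],z)[0])
```

```text
t 2.32 tcp [ 0.4746 -0.314   0.1097] rpy [-177.7    0.2  -34.5] w 0.0499 F [ 0.2 -0.2 -0.3]
dxyz tool [ 0.0049 -0.0447  0.0816]
turn [-2.29  0.3   4.52] then dxyz [ 0.0008 -0.0481  0.0797]<stdin>:6: RuntimeWarning: Mean of empty slice.
  ret = ret.dtype.type(ret / rcount)
Traceback (most recent call last):
ValueError: zero-size array to reduction operation minimum which has no identity
```

step_arm --pt "-1.1 0.15 2.26 0 0 0 0.05" --pt "-1.1 0.15 2.26 0 0 0 0.05" --pt "0 0 0 0 -0.016 0 0.05" --pt "0 0 0 0 -0.016 0 0.05" --pt "0 0 0 0 -0.016 0 0.05" --pt "0 0 0 0 0 0 0.05" --pt "0 0 0 0 0 0 0.05"

```text
time: 2.95
tcp_pos: [0.4759, -0.3146, 0.1125]
ee_rot: [-3.101, -0.003, -0.604]
wrist_force: [-0.3, -0.3, 0.4]
grip_width: 0.0498
gripper_force: 0.0
```

```bash
cat >> h.py <<'E'
def blobs(d):
    h=cv2.cvtColor(d['frame'],cv2.COLOR_RGB2HSV)
    for n,lo,hi,z in [('orange',(8,190,150),(18,255,255),.048),('green',(50,120,30),(85,255,255),.007),('blue',(100,150,40),(125,255,255),.007)]:
        m=cv2.inRange(h,lo,hi);k,l,st,c=cv2.connectedComponentsWithStats(m)
        if k<2: continue
        i=1+st[1:,4].argmax(); print(n,st[i],c[i].round(1),ray(d,[c[i]],z)[0].round(4))
E
python3 - <<'E'
from h import *
go(.5055,-.2771,.030,-39.05)
d=shot('wrist','w3.png');blobs(d)
E
```

```text
t 2.95 tcp [ 0.4759 -0.3146  0.1125] rpy [-177.7   -0.2  -34.6] w 0.0498 F [-0.3 -0.3  0.4]
dxyz tool [ 0.0028 -0.0444  0.0844]
turn [-2.32 -0.08  4.44] then dxyz [-0.0007 -0.0478  0.0825]
orange [197 198  16  44 352] [203.5 219.5] [ 0.5082 -0.2785  0.048 ]
green [ 318  119   77   73 3397] [355.2 155.3] [ 0.4814 -0.3723  0.007 ]
blue [ 305  227   73   66 3128] [338.9 255.8] [ 0.4255 -0.3251  0.007 ]
```

View pics/w3.png

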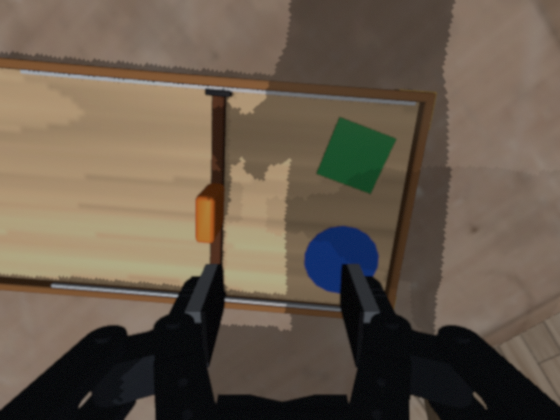

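Run:
```python
from h import *
s=robot.sense();print(s['joint_pos'].round(3),s['joint_torque'].round(1))
```

```text
[-0.606  0.459 -0.022  1.087  0.04   3.14 ] [  0.1 -45.5  23.2  -0.    0.1  -0. ]
```

step_arm --pt "0 0 0 0 -0.01 0 0.05" --pt "0 0 0 0 -0.01 0 0.05" --pt "0 0 0 0 -0.01 0 0.05"

```text
time: 3.25
tcp_pos: [0.4848, -0.3015, 0.1136]
ee_rot: [-3.09, -0.002, -0.582]
wrist_force: [-0.6, 0.6, -0.6]
grip_width: 0.0501
gripper_force: 0.0
```

step_arm --pt "0 0 0 0 -0.01 -0.01 0.05" --pt "0 0 0 0 0 -0.01 0.05" --pt "0 0 0 0 0 -0.01 0.05"

```text
time: 3.5
tcp_pos: [0.4871, -0.2985, 0.1455]
ee_rot: [-3.087, -0.003, -0.575]
wrist_force: [-0.1, -1.0, -0.9]
grip_width: 0.0499
gripper_force: 0.0
```

Run:
```python
from h import *
s=robot.sense();print(s['joint_pos'].round(3),s['joint_torque'].round(1))
go(.5055,-.2771,.030,-39.05)
```

```text
[-0.578  0.433  0.028  1.163  0.055  3.139] [  0.3 -44.2  23.2  -0.3   0.2   0. ]
t 3.5 tcp [ 0.4871 -0.2985  0.1455] rpy [-176.8   -0.2  -33. ] w 0.0499 F [-0.1 -1.  -0.9]
dxyz tool [ 0.0035 -0.0216  0.1169]
turn [-3.16 -0.02  6.09] then dxyz [ 0.0008 -0.0282  0.1155]
```

Joint 6 is at its limit, because yaw = j1 − j6 + π. I'll turn half round the other way instead, which gives the same grasp.

step_arm --pt "-3.1 0 0 0 0 0 0.05" --pt "0 0 -7.15 0 0 0 0.05" --pt "0 0 -7.15 0 0 0 0.05" --pt "0 0 -7.15 0 0 0 0.05" --pt "0 0 -7.15 0 0 0 0.05" --pt "0 0 -7.15 0 0 0 0.05" --pt "0 0 -7.15 0 0 0 0.05" --pt "0 0 -7.15 0 0 0 0.05" --pt "0 0 -7.15 0 0 0 0.05" --pt "0 0 -7.15 0 0 0 0.05" --pt "0 0 -7.15 0 0 0 0.05" --pt "0 0 -7.15 0 0 0 0.05"

```text
time: 4.5
tcp_pos: [0.4833, -0.3051, 0.1457]
ee_rot: [3.138, -0.007, 0.814]
wrist_force: [-0.4, 0.2, -0.0]
grip_width: 0.0501
gripper_force: 0.0
```

step_arm --pt "0 0 -7.15 0 0 0 0.05" --pt "0 0 -7.15 0 0 0 0.05" --pt "0 0 -7.15 0 0 0 0.05" --pt "0 0 -7.15 0 0 0 0.05" --pt "0 0 -7.15 0 0 0 0.05" --pt "0 0 -7.15 0 0 0 0.05" --pt "0 0 -7.15 0 0 0 0.05" --pt "0 0 -7.15 0 0 0 0.05" --pt "0 0 -7.15 0 0 0 0.05" --pt "0 0 -7.15 0 0 0 0.05" --pt "0 0 -7.15 0 0 0 0.05" --pt "0 0 0 0 0 0 0.05"

```text
time: 5.5
tcp_pos: [0.4833, -0.3051, 0.1456]
ee_rot: [3.134, 0.002, 2.182]
wrist_force: [-0.1, -0.5, 0.3]
grip_width: 0.0501
gripper_force: 0.0
```

Run:
```python
from h import *
s=robot.sense();print(s['joint_pos'].round(3))
go(.5065,-.2775,.030,140.95)
blobs(shot('wrist'))
```

```text
[-0.566  0.432  0.029  1.163  0.006  0.393]
t 5.5 tcp [ 0.4833 -0.3051  0.1456] rpy [1.796e+02 1.000e-01 1.250e+02] w 0.0501 F [-0.1 -0.5  0.3]
dxyz tool [0.0094 0.0339 0.1158]
turn [  0.42   0.16 -15.93] then dxyz [-0.0007  0.036   0.1156]
orange [323 179  23  39 557] [334.1 197.8] [ 0.5068 -0.2773  0.048 ]
green [ 208  235   48   42 1757] [233.3 253.8] [ 0.4807 -0.3695  0.007 ]
blue [ 166  135   69   67 3604] [199.9 167.8] [ 0.4212 -0.3234  0.007 ]
```

step_arm --pt "0.2 0 -5.3 0 0 0 0.05" --pt "0.2 0 -5.3 0 0 0 0.05" --pt "0 0 -5.3 0 0 0 0.05" --pt "0 0 0 0 0.018 0 0.05" --pt "0 0 0 0 0.018 0 0.05" --pt "0 0 0 0 0 0.02 0.05" --pt "0 0 0 0 0 0.025 0.05" --pt "0 0 0 0 0 0.02 0.05" --pt "0 0 0 0 0 0 0.05" --pt "0 0 0 0 0 0 0.05"

```text
time: 6.38
tcp_pos: [0.5049, -0.2763, 0.0787]
ee_rot: [-3.141, -0.002, 2.456]
wrist_force: [-0.4, 0.6, 0.2]
grip_width: 0.0502
gripper_force: 0.0
```

Run:
```python
from h import *
go(.506,-.2773,.030,140.95)
```

```text
t 6.38 tcp [ 0.5049 -0.2763  0.0787] rpy [-1.800e+02 -1.000e-01  1.407e+02] w 0.0502 F [-0.4  0.6  0.2]
dxyz tool [-0.0016 -0.0001  0.0487]
turn [-0.03 -0.11 -0.24] then dxyz [-0.0015 -0.0001  0.0487]
```

Centred over the grip. I'll descend, close, and pull along tray −y, which is tool −y at this yaw.

step_arm --pt "0 0 0 0 0 0.016 0.05" --pt "0 0 0 0 0 0.016 0.05" --pt "0 0 0 0 0 0.016 0.05" --pt "0 0 0 0 0 0 0.03" --pt "0 0 0 0 0 0 0.0" --pt "0 0 0 0 0 0 0.0" --pt "0 0 0 0 0 0 0.0" --pt "0 0 0 0 0 0 0.0"

```text
time: 7.05
tcp_pos: [0.507, -0.2774, 0.0333]
ee_rot: [3.141, 0.004, 2.458]
wrist_force: [-1.1, 0.5, 6.9]
grip_width: 0.0111
gripper_force: 59.3
```

Run:
```python
from h import *
from poses import T,xdir,ydir
g=T+ydir*(-.081); print(g)
go(g[0],g[1],.030)
```

```text
[ 0.47403034 -0.3158036 ]
t 7.05 tcp [ 0.507  -0.2774  0.0333] rpy [180.    0.2 140.8] w 0.0111 F [-1.1  0.5  6.9]
dxyz tool [ 0.0013 -0.0506  0.0032]
```

step_arm --pt "0 0 0 0 -0.008 0 0.0" --pt "0 0 0 0 -0.008 0 0.0" --pt "0 0 0 0 -0.008 0 0.0" --pt "0 0 0 0 -0.008 0 0.0" --pt "0 0 0 0 -0.008 0 0.0" --pt "0 0 0 0 -0.008 0 0.0" --pt "0 0 0 0 -0.002 0 0.0" --pt "0 0 0 0 0 0 0.0" --pt "0 0 0 0 0 0 0.0"

```text
time: 7.8
tcp_pos: [0.4753, -0.3168, 0.0333]
ee_rot: [-3.141, 0.005, 2.458]
wrist_force: [-1.0, -1.9, 5.8]
grip_width: 0.0108
gripper_force: 59.5
```

step_arm --pt "0 0 0 0 0 0 0.03" --pt "0 0 0 0 0 0 0.05" --pt "0 0 0 0 0 0 0.05" --pt "0 0 0 0 0 0 0.05" --pt "0 0 0 0 0 -0.03 0.05" --pt "0 0 0 0 0 -0.03 0.05" --pt "0 0 0 0 0 -0.03 0.05" --pt "0 0 0 0 0 0 0.05"

```text
time: 8.47
tcp_pos: [0.4775, -0.3175, 0.1275]
ee_rot: [3.141, 0.011, 2.458]
wrist_force: [1.7, -0.8, 0.3]
grip_width: 0.0499
gripper_force: 0.0
```

Run:
```python
from h import *
from poses import T,xdir,ydir
c=np.array([.6537,.1464])+.045*np.array([np.cos(np.radians(86.7)),np.sin(np.radians(86.7))]);print(c)
go(c[0],c[1],.12,86.7)
d=shot('wrist');blobs(d)
for p in (.081,):pass
d=shot('top');blobs(d)
```

```text
[0.65629038 0.19132538]
t 8.47 tcp [ 0.4775 -0.3175  0.1275] rpy [179.9   0.7 140.8] w 0.0499 F [ 1.7 -0.8  0.3]
dxyz tool [0.1828 0.5074 0.0059]
turn [ 0.36  0.57 54.13] then dxyz [0.5183 0.1492 0.0075]
green [ 201  217   59   55 2276] [229.7 244.3] [ 0.4802 -0.3712  0.007 ]
blue [ 187  107   75   75 4386] [224.  144.3] [ 0.4209 -0.3235  0.007 ]
green [406 218   2   2   3] [406.7 218.7] [ 0.4851 -0.3477  0.007 ]
blue [389 234   8  11  31] [392.  238.6] [ 0.4311 -0.3058  0.007 ]
```

step_arm --pt "0.3 0.5 6.77 0 0 0 0.06" --pt "0 0 6.77 0 0 0 0.06" --pt "0 0 6.77 0 0 0 0.06" --pt "0 0 6.77 0 0 0 0.06" --pt "0 0 6.77 0 0 0 0.06" --pt "0 0 6.77 0 0 0 0.06" --pt "0 0 6.77 0 0 0 0.06" --pt "0 0 6.77 0 0 0 0.06" --pt "0 0 0 0.03 0.0087 0 0.06" --pt "0 0 0 0.037 0.0107 0 0.06" --pt "0 0 0 0.037 0.0107 0 0.06" --pt "0 0 0 0.037 0.0107 0 0.06"

```text
time: 9.57
tcp_pos: [0.5218, -0.1754, 0.1187]
ee_rot: [-3.128, -0.002, 1.511]
wrist_force: [0.0, -0.2, 0.1]
grip_width: 0.06
gripper_force: 0.0
```

step_arm --pt "0 0 0 0.037 0.0107 0 0.06" --pt "0 0 0 0.037 0.0107 0 0.06" --pt "0 0 0 0.037 0.0107 0 0.06" --pt "0 0 0 0.037 0.0107 0 0.06" --pt "0 0 0 0.037 0.0107 0 0.06" --pt "0 0 0 0.037 0.0107 0 0.06" --pt "0 0 0 0.037 0.0107 0 0.06" --pt "0 0 0 0.037 0.0107 0 0.06" --pt "0 0 0 0.037 0.0107 0 0.06" --pt "0 0 0 0.03 0.0087 0 0.06" --pt "0 0 0 0 0 0 0.06" --pt "0 0 0 0 0 0 0.06"

```text
time: 10.57
tcp_pos: [0.6476, 0.1812, 0.1173]
ee_rot: [-3.128, 0.0, 1.516]
wrist_force: [0.4, -0.3, 0.2]
grip_width: 0.06
gripper_force: 0.0
```

Run:
```python
from h import *
go(.6563,.1913,.12,86.7)
d=shot('wrist','w4.png');save(d,'w4.pkl');print(proj(d,[(.6563,.1913,.014)]))
```

```text
t 10.57 tcp [0.6476 0.1812 0.1173] rpy [-179.2    0.    86.9] w 0.06 F [ 0.4 -0.3  0.2]
dxyz tool [ 0.0106  0.0081 -0.0029]
turn [-0.79  0.02  0.17] then dxyz [ 0.0106  0.0081 -0.0027]
[[296.14883305 193.55277628]]
```

View pics/w4.png

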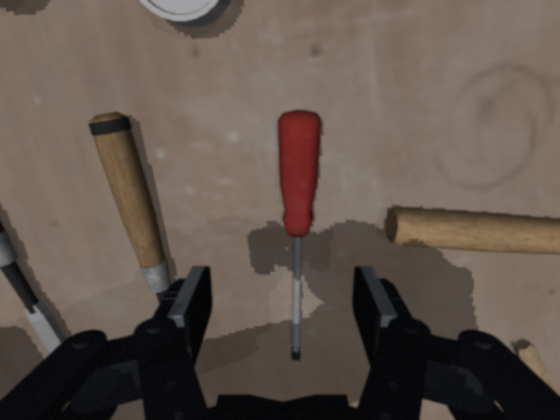

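The wrist view shows the screwdriver with its handle end at (299,112), collar (298,236) and tip (296,357). The pale chisel's handle end is at (109,122), with its ferrule at (156,283).

Run:
```python
from h import *
import pickle
d=pickle.load(open('w4.pkl','rb'))
w=ray(d,[(299,113),(296,357)],[.014,.014]);v=w[0]-w[1];L=np.linalg.norm(v);u=v/L
print(w,L,np.degrees(np.arctan2(v[1],v[0])))
m=w.mean(0);g=w[0]-u*.054;print('mid',m,'grip',g)
yw=np.degrees(np.arctan2(v[1],v[0]));go(g[0],g[1],.013,yw)
w=ray(d,[(109,122),(156,283)],[.013,.013]);v=w[0]-w[1];u=v/np.linalg.norm(v);print('pale',w,np.degrees(np.arctan2(v[1],v[0])),'grip',w[0]-u*.064)
```

```text
[[0.66030353 0.24408234 0.014     ]
 [0.65047938 0.05698766 0.014     ]] 0.18735243054688855 86.99421591306958
mid [0.65539146 0.150535   0.014     ] grip [0.65747195 0.19015663 0.014     ]
t 10.62 tcp [0.6475 0.1796 0.1177] rpy [-179.2    0.    86.8] w 0.0602 F [-0.4 -0.  -0. ]
dxyz tool [0.0112 0.0108 0.1045]
turn [-0.79  0.04 -0.24] then dxyz [0.0111 0.0094 0.1047]
pale [[0.53882328 0.24456608 0.013     ]
 [0.549784   0.12727321 0.013     ]] 95.33864173670898 grip [0.54477797 0.1808437  0.013     ]
```

step_arm --pt "-0.8 0 -0.2 0 0 0 0.06" --pt "0 0 0 0.011 0.009 0.02 0.06" --pt "0 0 0 0 0 0.025 0.06" --pt "0 0 0 0 0 0.025 0.06" --pt "0 0 0 0 0 0 0.06" --pt "0 0 0 0 0 0 0.06"

```text
time: 11.12
tcp_pos: [0.6568, 0.1878, 0.0486]
ee_rot: [-3.141, 0.001, 1.514]
wrist_force: [-0.2, 0.0, -0.1]
grip_width: 0.0599
gripper_force: 0.0
```

Run:
```python
from h import *
go(.6570,.190,.013,87)
```

```text
t 11.12 tcp [0.6568 0.1878 0.0486] rpy [-180.     0.    86.8] w 0.0599 F [-0.2  0.  -0.1]
dxyz tool [0.0023 0.0001 0.0356]
turn [-0.03  0.04 -0.24] then dxyz [0.0023 0.0001 0.0356]
```

step_arm --pt "0 0 0 0 0 0.018 0.06" --pt "0 0 0 0 0 0.018 0.06" --pt "0 0 0 0 0 0 0.06" --pt "0 0 0 0 0 0 0.035" --pt "0 0 0 0 0 0 0.01" --pt "0 0 0 0 0 0 0.0" --pt "0 0 0 0 0 0 0.0" --pt "0 0 0 0 0 0 0.0" --pt "0 0 0 0 0 0 0.0"

```text
time: 11.87
tcp_pos: [0.6604, 0.1901, 0.0169]
ee_rot: [3.134, -0.002, 1.516]
wrist_force: [-1.9, -1.1, 7.1]
grip_width: 0.0214
gripper_force: 58.8
```

step_arm --pt "0 0 0 0 0 -0.01 0.0" --pt "0 0 0 0 0 -0.03 0.0" --pt "0 0 0 0 0 -0.03 0.0" --pt "0 0 0 0 0 -0.02 0.0" --pt "0 0 0 0 0 0 0.0"

```text
time: 12.28
tcp_pos: [0.662, 0.1909, 0.1114]
ee_rot: [3.127, -0.005, 1.516]
wrist_force: [0.6, 0.9, 0.2]
grip_width: 0.0216
gripper_force: 58.9
```

Run:
```python
from h import *
from poses import T,xdir,ydir
# place target: tool middle at tray (x=.032, y=.039); grip at +.043 along y
T=np.array([.5255,-.2535]);t=T+xdir*.032+ydir*(.039+.045);print(t)
go(t[0],t[1],.10,50.95)
```

```text
[ 0.60327124 -0.20842635]
t 12.28 tcp [0.662  0.1909 0.1114] rpy [179.2  -0.3  86.9] w 0.0216 F [0.6 0.9 0.2]
dxyz tool [-0.402  -0.0371  0.0089]
turn [ 0.72 -0.53 35.93] then dxyz [-0.3472  0.2059  0.0114]
```

step_arm --pt "0.7 -0.5 6 0 0 0 0.0" --pt "0 0 6 0 0 0 0.0" --pt "0 0 6 0 0 0 0.0" --pt "0 0 6 0 0 0 0.0" --pt "0 0 6 0 0 0 0.0" --pt "0 0 6 0 0 0 0.0" --pt "0 0 0 -0.02 0.0119 0 0.0" --pt "0 0 0 -0.03 0.0178 0 0.0" --pt "0 0 0 -0.03 0.0178 0 0.0" --pt "0 0 0 -0.03 0.0178 0 0.0" --pt "0 0 0 -0.03 0.0178 0 0.0" --pt "0 0 0 -0.03 0.0178 0 0.0"

```text
time: 13.28
tcp_pos: [0.6284, -0.007, 0.1051]
ee_rot: [-3.138, 0.011, 0.888]
wrist_force: [0.8, 0.7, -0.7]
grip_width: 0.0215
gripper_force: 58.9
```

step_arm --pt "0 0 0 -0.03 0.0178 0 0.0" --pt "0 0 0 -0.03 0.0178 0 0.0" --pt "0 0 0 -0.03 0.0178 0 0.0" --pt "0 0 0 -0.03 0.0178 0 0.0" --pt "0 0 0 -0.03 0.0178 0 0.0" --pt "0 0 0 -0.027 0.016 0 0.0" --pt "0 0 0 0 0 0 0.0" --pt "0 0 0 0 0 0 0.0" --pt "0 0 0 0 0 0 0.0"

```text
time: 14.03
tcp_pos: [0.5988, -0.2089, 0.1067]
ee_rot: [-3.137, 0.011, 0.887]
wrist_force: [-0.1, 0.5, -0.4]
grip_width: 0.0214
gripper_force: 59.0
```

Run:
```python
from h import *
go(.6033,-.2084,.022,50.95)
d=shot('wrist','w5.png');save(d,'w5.pkl')
```

```text
t 14.03 tcp [ 0.5988 -0.2089  0.1067] rpy [-179.7    0.6   50.8] w 0.0214 F [-0.1  0.5 -0.4]
dxyz tool [0.0042 0.0036 0.0847]
turn [-0.25  0.6  -0.11] then dxyz [0.0033 0.0032 0.0847]
```

View pics/w5.png

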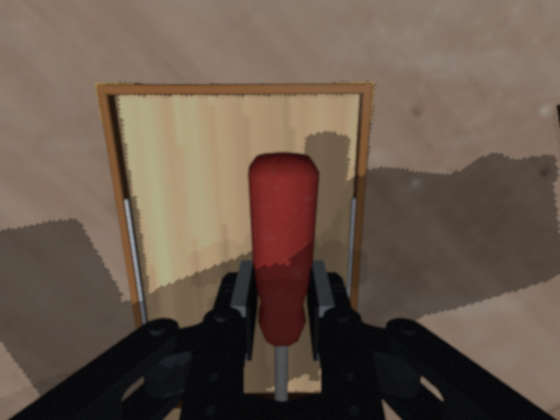

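step_arm --pt "-0.25 0.6 0 0 0 0 0.0" --pt "0 0 0 0.0033 0.0032 0.02 0.0" --pt "0 0 0 0 0 0.02 0.0" --pt "0 0 0 0 0 0.02 0.0" --pt "0 0 0 0 0 0 0.0" --pt "0 0 0 0 0 0 0.0"

```text
time: 14.58
tcp_pos: [0.6029, -0.2071, 0.0462]
ee_rot: [-3.14, 0.001, 0.89]
wrist_force: [-0.4, -0.5, -0.7]
grip_width: 0.0216
gripper_force: 59.0
```

Run:
```python
from h import *
go(.6033,-.2084,.022,50.95)
```

```text
t 14.58 tcp [ 0.6029 -0.2071  0.0462] rpy [-1.799e+02  1.000e-01  5.100e+01] w 0.0216 F [-0.4 -0.5 -0.7]
dxyz tool [-0.0007  0.0012  0.0242]
turn [-0.1   0.06  0.02] then dxyz [-0.0007  0.0011  0.0242]
```

step_arm --pt "0 0 0 0 0 0.009 0.0" --pt "0 0 0 0 0 0.008 0.0" --pt "0 0 0 0 0 0.006 0.0" --pt "0 0 0 0 0 0 0.0" --pt "0 0 0 0 0 0 0.0"

```text
time: 15.0
tcp_pos: [0.6036, -0.2087, 0.0241]
ee_rot: [3.141, 0.0, 0.888]
wrist_force: [-0.1, -0.1, -0.7]
grip_width: 0.0212
gripper_force: 59.0
```

step_arm --pt "0 0 0 0 0 0 0.03" --pt "0 0 0 0 0 0 0.038" --pt "0 0 0 0 0 0 0.038" --pt "0 0 0 0 0 0 0.038" --pt "0 0 0 0 0 -0.02 0.038" --pt "0 0 0 0 0 -0.03 0.038" --pt "0 0 0 0 0 -0.03 0.05" --pt "0 0 0 0 0 0 0.06"

```text
time: 15.67
tcp_pos: [0.608, -0.2102, 0.1119]
ee_rot: [3.128, -0.004, 0.888]
wrist_force: [1.8, -0.7, 0.9]
grip_width: 0.0595
gripper_force: 0.0
```

Run:
```python
from h import *
go(.5435,.183,.11,95.4)
d=shot('wrist','w6.png');save(d,'w6.pkl')
```

```text
t 15.67 tcp [ 0.608  -0.2102  0.1119] rpy [179.2  -0.2  50.9] w 0.0595 F [ 1.8 -0.7  0.9]
dxyz tool [ 0.2643 -0.2982 -0.001 ]
turn [  0.81   0.07 -44.53] then dxyz [ 0.3975 -0.0272  0.0019]
```

View pics/w6.png

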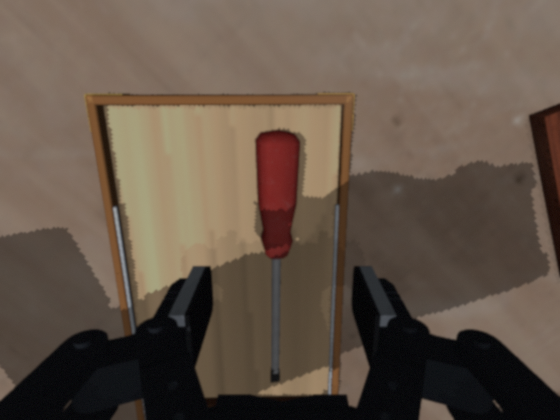

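The screwdriver lies in the bay, handle end at (278,132) and tip at (275,378), parallel to the tray. Next is the pale chisel.

step_arm --pt "0.8 0 -6.36 0 0 0 0.06" --pt "0 0 -6.36 0 0 0 0.06" --pt "0 0 -6.36 0 0 0 0.06" --pt "0 0 -6.36 0 0 0 0.06" --pt "0 0 -6.36 0 0 0 0.06" --pt "0 0 -6.36 0 0 0 0.06" --pt "0 0 -6.36 0 0 0 0.06" --pt "0 0 0 0.025 -0.0018 0 0.06" --pt "0 0 0 0.035 -0.0025 0 0.06" --pt "0 0 0 0.035 -0.0025 0 0.06" --pt "0 0 0 0.035 -0.0025 0 0.06" --pt "0 0 0 0.035 -0.0025 0 0.06"

```text
time: 16.72
tcp_pos: [0.5755, -0.0443, 0.1049]
ee_rot: [-3.131, -0.008, 1.664]
wrist_force: [0.1, 0.2, 0.1]
grip_width: 0.0602
gripper_force: 0.0
```

step_arm --pt "0 0 0 0.035 -0.0025 0 0.06" --pt "0 0 0 0.035 -0.0025 0 0.06" --pt "0 0 0 0.035 -0.0025 0 0.06" --pt "0 0 0 0.035 -0.0025 0 0.06" --pt "0 0 0 0.035 -0.0025 0 0.06" --pt "0 0 0 0.035 -0.0025 0 0.06" --pt "0 0 0 0.023 -0.0015 0 0.06" --pt "0 0 0 0 0 0 0.06" --pt "0 0 0 0 0 0 0.06" --pt "0 0 0 0 0 0 0.06"

```text
time: 17.55
tcp_pos: [0.5379, 0.1843, 0.1073]
ee_rot: [-3.131, -0.007, 1.665]
wrist_force: [-0.8, -0.9, -0.3]
grip_width: 0.0599
gripper_force: 0.0
```

Run:
```python
from h import *
go(.5435,.183,.013,95.4)
d=shot('wrist','w7.png');save(d,'w7.pkl')
```

```text
t 17.55 tcp [0.5379 0.1843 0.1073] rpy [-179.4   -0.4   95.4] w 0.0599 F [-0.8 -0.9 -0.3]
dxyz tool [-0.0025  0.0065  0.0942]
turn [-0.61 -0.41 -0.01] then dxyz [-0.0018  0.0055  0.0943]
```

View pics/w7.png

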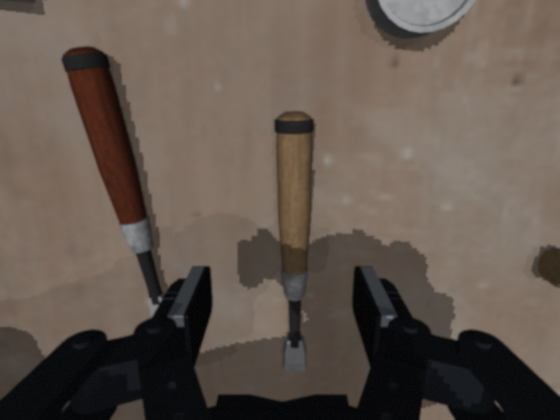

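The chisel's handle end is at (294,113) and its blade end at (294,369), aligned with the tool.

Run:
```python
from h import *
import pickle
d=pickle.load(open('w7.pkl','rb'))
w=ray(d,[(294,114),(294,290),(294,369)],[.013,.013,.006]);v=w[0]-w[1];u=v/np.linalg.norm(v)
g=w[0]-u*.064;yw=np.degrees(np.arctan2(v[1],v[0]));print(w,g,yw);go(g[0],g[1],.014,yw)
```

```text
[[0.53798617 0.24886539 0.013     ]
 [0.55069624 0.12788782 0.013     ]
 [0.55859716 0.05373316 0.006     ]] [0.54467329 0.1852157  0.013     ] 95.99756794729319
t 17.6 tcp [0.5381 0.1838 0.1074] rpy [-179.4   -0.4   95.3] w 0.0603 F [-0.1 -1.1  0.6]
dxyz tool [0.0001 0.0076 0.0933]
turn [-0.59 -0.43 -0.66] then dxyz [0.0007 0.0067 0.0934]
```

step_arm --pt "-0.6 -0.4 -0.5 0 0 0 0.06" --pt "0 0 0 0.0005 0.0064 0.02 0.06" --pt "0 0 0 0 0 0.03 0.06" --pt "0 0 0 0 0 0.025 0.06" --pt "0 0 0 0 0 0.016 0.06" --pt "0 0 0 0 0 0 0.06" --pt "0 0 0 0 0 0 0.06"

```text
time: 18.18
tcp_pos: [0.544, 0.1848, 0.0161]
ee_rot: [-3.14, -0.0, 1.672]
wrist_force: [0.9, -0.1, -0.6]
grip_width: 0.0599
gripper_force: 0.0
```

step_arm --pt "0 0 0 0 0 0 0.035" --pt "0 0 0 0 0 0 0.01" --pt "0 0 0 0 0 0 0.0" --pt "0 0 0 0 0 0 0.0" --pt "0 0 0 0 0 0 0.0" --pt "0 0 0 0 0 0 0.0"

```text
time: 18.68
tcp_pos: [0.546, 0.1864, 0.0187]
ee_rot: [3.137, -0.001, 1.674]
wrist_force: [-0.1, -0.2, 6.2]
grip_width: 0.0193
gripper_force: 58.8
```

step_arm --pt "0 0 0 0 0 -0.01 0.0" --pt "0 0 0 0 0 -0.03 0.0" --pt "0 0 0 0 0 -0.03 0.0" --pt "0 0 0 0 0 -0.02 0.0" --pt "0 0 0 0 0 0 0.0"

```text
time: 19.1
tcp_pos: [0.5478, 0.1872, 0.1126]
ee_rot: [3.131, -0.003, 1.674]
wrist_force: [1.1, -0.3, -0.7]
grip_width: 0.019
gripper_force: 59.0
```

Run:
```python
from h import *
from poses import T,xdir,ydir
T=np.array([.5255,-.2535]);t=T-xdir*.034+ydir*(.039+.035);print(t)
go(t[0],t[1],.10,50.95)
```

```text
[ 0.54571611 -0.17461205]
t 19.1 tcp [0.5478 0.1872 0.1126] rpy [179.4  -0.2  95.9] w 0.019 F [ 1.1 -0.3 -0.7]
dxyz tool [-0.3597 -0.0394  0.011 ]
turn [ 0.49 -0.42 44.95] then dxyz [-0.2823  0.2263  0.0126]
```

step_arm --pt "0.5 -0.4 6.42 0 0 0 0.0" --pt "0 0 6.42 0 0 0 0.0" --pt "0 0 6.42 0 0 0 0.0" --pt "0 0 6.42 0 0 0 0.0" --pt "0 0 6.42 0 0 0 0.0" --pt "0 0 6.42 0 0 0 0.0" --pt "0 0 6.42 0 0 0 0.0" --pt "0 0 0 -0.02 0.016 0 0.0" --pt "0 0 0 -0.0265 0.0213 0 0.0" --pt "0 0 0 -0.0265 0.0213 0 0.0" --pt "0 0 0 -0.0265 0.0213 0 0.0" --pt "0 0 0 -0.0265 0.0213 0 0.0"

```text
time: 20.1
tcp_pos: [0.5428, 0.0232, 0.107]
ee_rot: [-3.138, 0.011, 0.89]
wrist_force: [0.6, 0.2, -1.9]
grip_width: 0.019
gripper_force: 59.0
```

step_arm --pt "0 0 0 -0.0265 0.0213 0 0.0" --pt "0 0 0 -0.0265 0.0213 0 0.0" --pt "0 0 0 -0.0265 0.0213 0 0.0" --pt "0 0 0 -0.0265 0.0213 0 0.0" --pt "0 0 0 -0.0265 0.0213 0 0.0" --pt "0 0 0 -0.0235 0.0187 0 0.0" --pt "0 0 0 0 0 0 0.0" --pt "0 0 0 0 0 0 0.0" --pt "0 0 0 0 0 0 0.0"

```text
time: 20.85
tcp_pos: [0.542, -0.1752, 0.1083]
ee_rot: [-3.138, 0.01, 0.889]
wrist_force: [0.1, 0.3, -1.4]
grip_width: 0.0188
gripper_force: 59.0
```

Run:
```python
from h import *
go(.5457,-.1746,.0235,50.95)
```

```text
t 20.85 tcp [ 0.542  -0.1752  0.1083] rpy [-179.8    0.6   50.9] w 0.0188 F [ 0.1  0.3 -1.4]
dxyz tool [0.0036 0.0028 0.0848]
turn [-0.22  0.56 -0.02] then dxyz [0.0028 0.0025 0.0848]
```

step_arm --pt "-0.2 0.6 0 0 0 0 0.0" --pt "0 0 0 0.0028 0.0025 0.02 0.0" --pt "0 0 0 0 0 0.02 0.0" --pt "0 0 0 0 0 0.02 0.0" --pt "0 0 0 0 0 0.01 0.0" --pt "0 0 0 0 0 0 0.0" --pt "0 0 0 0 0 0 0.0"

```text
time: 21.43
tcp_pos: [0.5463, -0.1741, 0.0389]
ee_rot: [3.141, -0.001, 0.891]
wrist_force: [0.5, -0.7, -0.4]
grip_width: 0.0193
gripper_force: 59.0
```

Run:
```python
from h import *
go(.5457,-.1746,.0235,50.95)
```

```text
t 21.43 tcp [ 0.5463 -0.1741  0.0389] rpy [180.  -0.  51.] w 0.0193 F [ 0.5 -0.7 -0.4]
dxyz tool [-0.0008 -0.0001  0.0154]
turn [ 0.01 -0.04  0.08] then dxyz [-0.0008 -0.0001  0.0154]
```

step_arm --pt "0 0 0 0 0 0.008 0.0" --pt "0 0 0 0 0 0.007 0.0" --pt "0 0 0 0 0 0 0.0" --pt "0 0 0 0 0 0 0.0" --pt "0 0 0 0 0 0 0.03" --pt "0 0 0 0 0 0 0.036" --pt "0 0 0 0 0 0 0.036" --pt "0 0 0 0 0 0 0.036" --pt "0 0 0 0 0 -0.02 0.036" --pt "0 0 0 0 0 -0.03 0.036" --pt "0 0 0 0 0 -0.03 0.06" --pt "0 0 0 0 0 0 0.075"

```text
time: 22.43
tcp_pos: [0.5505, -0.1764, 0.1107]
ee_rot: [3.129, -0.005, 0.889]
wrist_force: [2.1, -0.6, 1.0]
grip_width: 0.0591
gripper_force: 0.0
```

Run:
```python
from h import *
go(.4855,.341,.13,92)
d=shot('wrist','w8.png');save(d,'w8.pkl')
```

```text
t 22.43 tcp [ 0.5505 -0.1764  0.1107] rpy [179.3  -0.3  50.9] w 0.0591 F [ 2.1 -0.6  1. ]
dxyz tool [ 0.3609 -0.3762 -0.0221]
turn [ 7.800e-01 -3.000e-02 -4.105e+01] then dxyz [ 0.5193 -0.047  -0.0193]
```

View pics/w8.png

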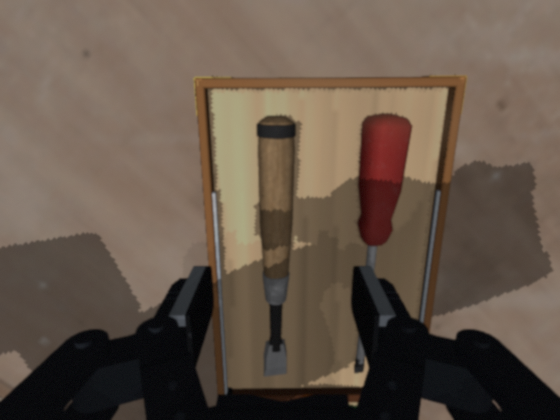

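Both tools lie parallel in the bay: chisel (276,120)-(275,372), screwdriver (385,118)-(360,370). Next is the tall tin.

step_arm --pt "0.8 0 -6.84 0 0 0 0.075" --pt "0 0 -6.84 0 0 0 0.075" --pt "0 0 -6.84 0 0 0 0.075" --pt "0 0 -6.84 0 0 0 0.075" --pt "0 0 -6.84 0 0 0 0.075" --pt "0 0 -6.84 0 0 0 0.075" --pt "0 0 0 0.025 -0.0023 0 0.075" --pt "0 0 0 0.037 -0.0034 -0.002 0.075" --pt "0 0 0 0.037 -0.0034 -0.002 0.075" --pt "0 0 0 0.037 -0.0034 -0.002 0.075" --pt "0 0 0 0.037 -0.0034 -0.002 0.075" --pt "0 0 0 0.037 -0.0034 -0.002 0.075"

```text
time: 23.48
tcp_pos: [0.5189, 0.0355, 0.1153]
ee_rot: [-3.131, -0.008, 1.605]
wrist_force: [0.9, 0.3, 0.6]
grip_width: 0.0752
gripper_force: 0.0
```

step_arm --pt "0 0 0 0.037 -0.0034 -0.002 0.075" --pt "0 0 0 0.037 -0.0034 -0.002 0.075" --pt "0 0 0 0.037 -0.0034 -0.002 0.075" --pt "0 0 0 0.037 -0.0034 -0.002 0.075" --pt "0 0 0 0.037 -0.0034 -0.002 0.075" --pt "0 0 0 0.037 -0.0034 -0.002 0.075" --pt "0 0 0 0.037 -0.0034 0 0.075" --pt "0 0 0 0.03 -0.0025 0 0.075" --pt "0 0 0 0.02 -0.0015 0 0.075" --pt "0 0 0 0.01 -0.001 0 0.075" --pt "0 0 0 0 0 0 0.075" --pt "0 0 0 0 0 0 0.075"

```text
time: 24.48
tcp_pos: [0.4798, 0.3511, 0.1301]
ee_rot: [-3.131, -0.007, 1.606]
wrist_force: [-0.5, -1.1, 0.6]
grip_width: 0.0751
gripper_force: 0.0
```

Run:
```python
from h import *
go(.4855,.341,.022,92)
d=shot('wrist','w9.png');save(d,'w9.pkl')
print(proj(d,[(.4855,.341,.038),(.4855,.341,0)]))
```

```text
t 24.48 tcp [0.4798 0.3511 0.1301] rpy [-179.4   -0.4   92. ] w 0.0751 F [-0.5 -1.1  0.6]
dxyz tool [-0.011   0.0064  0.1079]
turn [-0.6  -0.38  0.01] then dxyz [-0.0103  0.0053  0.1081]
[[291.50989096 229.21885756]
 [290.75902847 210.96171092]]
```

View pics/w9.png

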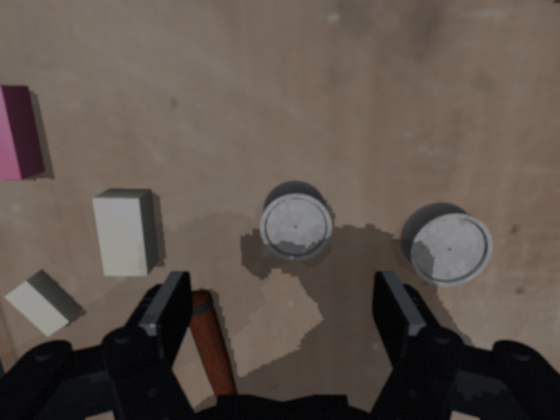

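The tall tin's lid is centred at (296,226) and is 71 px wide. The flat tin at (450,249) is 80 px wide.

Run:
```python
from h import *
import pickle
d=pickle.load(open('w9.pkl','rb'))
g=ray(d,[(296.5,226.5)],.038)[0];print(g);go(g[0],g[1],.022,92)
w=ray(d,[(95,194),(151,190),(147,275),(104,276)],.026);print('wax',w.mean(0),w, [np.degrees(np.arctan2(*(w[i]-w[j])[[1,0]])) for i,j in((0,3),(1,2))])
```

```text
[0.48873183 0.34306959 0.038     ]
t 24.53 tcp [0.4801 0.3504 0.1303] rpy [-179.4   -0.4   91.9] w 0.0751 F [-0.3  0.3 -0.3]
dxyz tool [-0.0084  0.0095  0.1082]
turn [-0.59 -0.39 -0.06] then dxyz [-0.0076  0.0083  0.1083]
wax [0.36821097 0.32712092 0.026     ] [[0.35132443 0.35678845 0.026     ]
 [0.38937884 0.36110327 0.026     ]
 [0.38173765 0.29626777 0.026     ]
 [0.35040298 0.2943242  0.026     ]] [np.float64(89.15485768921717), np.float64(83.27841054199027)]
```

step_arm --pt "-0.6 -0.4 0 0 0 0 0.075" --pt "0 0 0 -0.0075 0.0075 0.02 0.075" --pt "0 0 0 0 0 0.03 0.075" --pt "0 0 0 0 0 0.03 0.075" --pt "0 0 0 0 0 0.026 0.075" --pt "0 0 0 0 0 0 0.075" --pt "0 0 0 0 0 0 0.075"

```text
time: 25.12
tcp_pos: [0.4873, 0.3426, 0.0238]
ee_rot: [-3.14, 0.001, 1.604]
wrist_force: [-0.5, 0.6, 0.0]
grip_width: 0.0749
gripper_force: 0.0
```

step_arm --pt "0 0 0 0 0 0 0.06" --pt "0 0 0 0 0 0 0.05" --pt "0 0 0 0 0 0 0.03" --pt "0 0 0 0 0 0 0.03" --pt "0 0 0 0 0 0 0.03" --pt "0 0 0 0 0 0 0.03"

```text
time: 25.62
tcp_pos: [0.4901, 0.3458, 0.0279]
ee_rot: [3.135, -0.004, 1.605]
wrist_force: [0.2, -0.9, 7.1]
grip_width: 0.046
gripper_force: 62.1
```

step_arm --pt "0 0 0 0 0 -0.01 0.03" --pt "0 0 0 0 0 -0.03 0.03" --pt "0 0 0 0 0 -0.03 0.03" --pt "0 0 0 0 0 -0.03 0.03" --pt "0 0 0 0 0 0 0.03" --pt "0 0 0 0 0 0 0.03"

```text
time: 26.12
tcp_pos: [0.4897, 0.3458, 0.1286]
ee_rot: [3.135, -0.005, 1.606]
wrist_force: [0.3, 0.4, -1.8]
grip_width: 0.0456
gripper_force: 61.6
```

Run:
```python
from h import *
print(robot.sense()['joint_pos'])
go(.421,-.3235,.14,140.95)
```

```text
[6.14723670e-01 4.94771821e-01 8.28292434e-02 1.15035316e+00
 3.15627899e-04 2.15062950e+00]
t 26.12 tcp [0.4897 0.3458 0.1286] rpy [179.6  -0.3  92. ] w 0.0456 F [ 0.3  0.4 -1.8]
dxyz tool [-0.6664 -0.0919 -0.0153]
turn [  0.49  -0.09 -48.95] then dxyz [-0.3683 -0.563  -0.0114]
```

step_arm --pt "0.5 0 -6.99 0 0 -0.01 0.03" --pt "0 0 -6.99 0 0 0 0.03" --pt "0 0 -6.99 0 0 0 0.03" --pt "0 0 -6.99 0 0 0 0.03" --pt "0 0 -6.99 0 0 0 0.03" --pt "0 0 -6.99 0 0 0 0.03" --pt "0 0 -6.99 0 0 0 0.03" --pt "0 0 0 -0.0092 -0.014 0 0.03" --pt "0 0 0 -0.0184 -0.02815 0 0.03" --pt "0 0 0 -0.0184 -0.02815 0 0.03" --pt "0 0 0 -0.0184 -0.02815 0 0.03" --pt "0 0 0 -0.0184 -0.02815 0 0.03"

```text
time: 27.12
tcp_pos: [0.4709, 0.1924, 0.1337]
ee_rot: [-3.135, -0.007, 2.46]
wrist_force: [1.1, 0.2, -0.3]
grip_width: 0.0457
gripper_force: 61.6
```

step_arm --pt "0 0 0 -0.0184 -0.02815 0 0.03" --pt "0 0 0 -0.0184 -0.02815 0 0.03" --pt "0 0 0 -0.0184 -0.02815 0 0.03" --pt "0 0 0 -0.0184 -0.02815 0 0.03" --pt "0 0 0 -0.0184 -0.02815 0 0.03" --pt "0 0 0 -0.0184 -0.02815 0 0.03" --pt "0 0 0 -0.0184 -0.02815 0 0.03" --pt "0 0 0 -0.0184 -0.02815 0 0.03" --pt "0 0 0 -0.0184 -0.02815 0 0.03" --pt "0 0 0 -0.0184 -0.02815 0 0.03" --pt "0 0 0 -0.0184 -0.02815 0 0.03" --pt "0 0 0 -0.0184 -0.02815 0 0.03"

```text
time: 28.12
tcp_pos: [0.4295, -0.2084, 0.1342]
ee_rot: [-3.137, -0.008, 2.459]
wrist_force: [0.0, -0.5, -0.2]
grip_width: 0.0459
gripper_force: 61.6
```

step_arm --pt "0 0 0 -0.0184 -0.02815 0 0.03" --pt "0 0 0 -0.0184 -0.02815 0 0.03" --pt "0 0 0 -0.0184 -0.02815 0 0.03" --pt "0 0 0 -0.0092 -0.014 0 0.03" --pt "0 0 0 0 0 0 0.03" --pt "0 0 0 0 0 0 0.03" --pt "0 0 0 0 0 0 0.03"

```text
time: 28.7
tcp_pos: [0.4181, -0.3231, 0.1342]
ee_rot: [-3.138, -0.009, 2.46]
wrist_force: [-0.1, 0.3, -0.5]
grip_width: 0.046
gripper_force: 61.7
```

Run:
```python
from h import *
go(.421,-.3235,.034,140.95)
d=shot('wrist','w10.png');save(d,'w10.pkl');blobs(d)
```

```text
t 28.7 tcp [ 0.4181 -0.3231  0.1342] rpy [-179.8   -0.5  140.9] w 0.046 F [-0.1  0.3 -0.5]
dxyz tool [-0.0034  0.0019  0.1001]
turn [-0.22 -0.51 -0.01] then dxyz [-0.0025  0.0015  0.1002]
orange [337 258   2   1   2] [337.5 258. ] [ 0.4628 -0.3125  0.048 ]
green [281 303   3   2   4] [282.  303.8] [ 0.4871 -0.38    0.007 ]
blue [ 251  171   69   56 2973] [285.2 198.4] [ 0.4183 -0.3211  0.007 ]
```

View pics/w10.png

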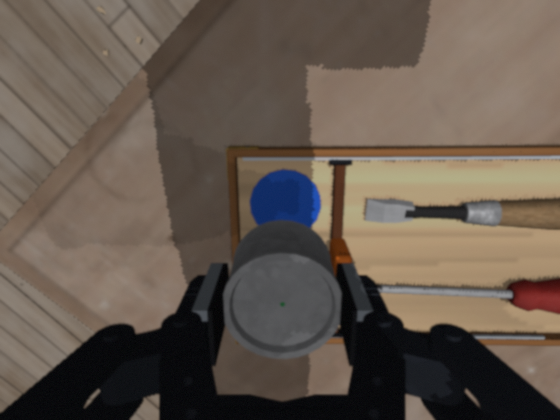

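Run:
```python
from h import *
import pickle
d=pickle.load(open('w10.pkl','rb'))
c=ray(d,[(282,302)],.1445)[0];s=robot.sense();print('tin',c,'rel tcp',c-s['tcp_pos'])
go(.421-(c-s['tcp_pos'])[0],-.3236-(c-s['tcp_pos'])[1],.036,140.95)
```

```text
tin [ 0.41808915 -0.32347587  0.1445    ] rel tcp [-0.00033574 -0.00058709  0.0100334 ]
t 28.75 tcp [ 0.4184 -0.3229  0.1345] rpy [-179.8   -0.5  141. ] w 0.0459 F [-0.3 -0.3  0.5]
dxyz tool [-0.0032  0.0021  0.0984]
turn [-0.23 -0.47  0.03] then dxyz [-0.0023  0.0017  0.0985]
```

step_arm --pt "-0.2 -0.5 0 0 0 0 0.03" --pt "0 0 0 -0.0023 0.0017 0.02 0.03" --pt "0 0 0 0 0 0.02 0.03" --pt "0 0 0 0 0 0.02 0.03" --pt "0 0 0 0 0 0.02 0.03" --pt "0 0 0 0 0 0.008 0.03" --pt "0 0 0 0 0 0 0.03" --pt "0 0 0 0 0 0 0.03"

```text
time: 29.42
tcp_pos: [0.422, -0.3241, 0.0474]
ee_rot: [-3.141, 0.002, 2.461]
wrist_force: [0.8, -0.0, -1.0]
grip_width: 0.0462
gripper_force: 61.6
```

Run:
```python
from h import *
go(.4213,-.323,.0355,140.95)
```

```text
t 29.42 tcp [ 0.422  -0.3241  0.0474] rpy [-1.80e+02  1.00e-01  1.41e+02] w 0.0462 F [ 0.8 -0.  -1. ]
dxyz tool [0.0013 0.0004 0.0119]
turn [-0.04  0.13  0.03] then dxyz [0.0012 0.0004 0.0119]
```

step_arm --pt "0 0 0 0 0 0.006 0.03" --pt "0 0 0 0 0 0.006 0.03" --pt "0 0 0 0 0 0 0.03" --pt "0 0 0 0 0 0 0.03" --pt "0 0 0 0 0 0 0.055" --pt "0 0 0 0 0 0 0.058" --pt "0 0 0 0 0 0 0.058" --pt "0 0 0 0 0 0 0.058" --pt "0 0 0 0 0 -0.02 0.058" --pt "0 0 0 0 0 -0.03 0.058" --pt "0 0 0 0 0 -0.03 0.058" --pt "0 0 0 0 0 -0.02 0.058"

```text
time: 30.42
tcp_pos: [0.4225, -0.3251, 0.1379]
ee_rot: [-3.141, 0.006, 2.459]
wrist_force: [0.0, 0.7, 0.3]
grip_width: 0.058
gripper_force: 0.0
```

Run:
```python
from h import *
go(.365,.324,.13,92)
d=shot('wrist','w11.png');save(d,'w11.pkl');blobs(d)
```

```text
t 30.42 tcp [ 0.4225 -0.3251  0.1379] rpy [-180.     0.3  140.9] w 0.058 F [0.  0.7 0.3]
dxyz tool [0.4539 0.4676 0.005 ]
turn [ 0.09  0.31 48.92] then dxyz [ 0.6507 -0.0348  0.0079]
orange [339 246   9  11  73] [342.6 250.4] [ 0.4679 -0.3098  0.048 ]
green [ 256  258   56   49 1880] [283.1 282. ] [ 0.4802 -0.3712  0.007 ]
blue [249 161  68  41 640] [286.4 173.6] [ 0.4107 -0.3118  0.007 ]
```

View pics/w11.png

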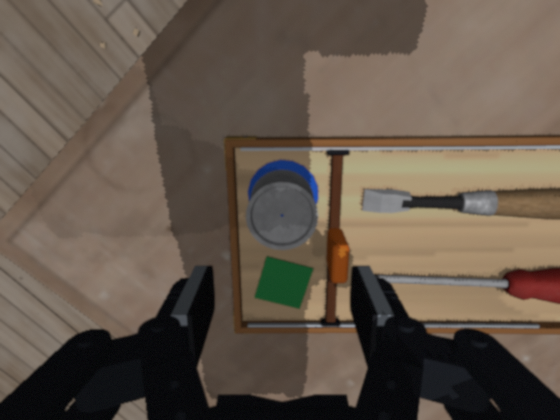

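The tin stands on the blue pad, lid centre at (282,215). Now the wax.

step_arm --pt "0 0.3 6.99 0 0 0 0.06" --pt "0 0 6.99 0 0 0 0.06" --pt "0 0 6.99 0 0 0 0.06" --pt "0 0 6.99 0 0 0 0.06" --pt "0 0 6.99 0 0 0 0.06" --pt "0 0 6.99 0 0 0 0.06" --pt "0 0 6.99 0 0 0 0.06" --pt "0 0 0 0.016 -0.0008 0 0.06" --pt "0 0 0 0.0325 -0.0017 0 0.06" --pt "0 0 0 0.0325 -0.0017 0 0.06" --pt "0 0 0 0.0325 -0.0017 0 0.06" --pt "0 0 0 0.0325 -0.0017 0 0.06"

```text
time: 31.47
tcp_pos: [0.4086, -0.1776, 0.1352]
ee_rot: [-3.139, -0.001, 1.605]
wrist_force: [-0.0, 0.3, -0.5]
grip_width: 0.06
gripper_force: 0.0
```

step_arm --pt "0 0 0 0.0325 -0.0017 0 0.06" --pt "0 0 0 0.0325 -0.0017 0 0.06" --pt "0 0 0 0.0325 -0.0017 0 0.06" --pt "0 0 0 0.0325 -0.0017 0 0.06" --pt "0 0 0 0.0325 -0.0017 0 0.06" --pt "0 0 0 0.0325 -0.0017 0 0.06" --pt "0 0 0 0.0325 -0.0017 0 0.06" --pt "0 0 0 0.0325 -0.0017 0 0.06" --pt "0 0 0 0.0325 -0.0017 0 0.06" --pt "0 0 0 0.0325 -0.0017 0 0.06" --pt "0 0 0 0.0325 -0.0017 0 0.06" --pt "0 0 0 0.0325 -0.0017 0 0.06"

```text
time: 32.47
tcp_pos: [0.3747, 0.2118, 0.136]
ee_rot: [-3.14, -0.001, 1.606]
wrist_force: [0.5, -0.7, 0.7]
grip_width: 0.0599
gripper_force: 0.0
```

step_arm --pt "0 0 0 0.0325 -0.0017 0 0.06" --pt "0 0 0 0.0325 -0.0017 0 0.06" --pt "0 0 0 0.0325 -0.0017 0 0.06" --pt "0 0 0 0.016 -0.0009 0 0.06" --pt "0 0 0 0 0 0 0.06" --pt "0 0 0 0 0 0 0.06" --pt "0 0 0 0 0 0 0.06"

```text
time: 33.05
tcp_pos: [0.3649, 0.3226, 0.1357]
ee_rot: [-3.139, -0.0, 1.605]
wrist_force: [-0.3, 0.7, -0.5]
grip_width: 0.0603
gripper_force: 0.0
```

Run:
```python
from h import *
import pickle
print('tin placed',ray(pickle.load(open('w11.pkl','rb')),[(282,214)],.045))
go(.366,.325,.02,92)
d=shot('wrist','w12.png');save(d,'w12.pkl')
h=cv2.cvtColor(d['frame'],cv2.COLOR_RGB2HSV);m=cv2.inRange(h,(12,0,120),(60,70,255))
k,l,st,c=cv2.connectedComponentsWithStats(m)
for i in range(1,k):
    if st[i,4]>300: print(st[i],c[i],cv2.minAreaRect(np.argwhere(l==i)[:,::-1].astype(np.float32)))
```

```text
tin placed [[ 0.42279027 -0.32578788  0.045     ]]
t 33.05 tcp [0.3649 0.3226 0.1357] rpy [-179.8   -0.    92. ] w 0.0603 F [-0.3  0.7 -0.5]
dxyz tool [0.0024 0.0016 0.1157]
turn [-0.17 -0.01 -0.02] then dxyz [0.0024 0.0012 0.1157]
[   92     0   468   394 96022] [371.94910541 133.64883048] ((325.5, 196.5), (393.0, 467.0), 90.0)
[ 260  160   48   77 2227] [287.29321958 204.83700045] ((283.5, 198.0), (76.0, 47.0), 90.0)
[155 248  39  34 744] [174.60887097 265.50537634] ((175.1725616455078, 265.4114990234375), (30.385286331176758, 29.632709503173828), 48.8140754699707)
[ 258  265   62   71 1780] [287.75       295.55337079] ((288.1207580566406, 300.7226257324219), (70.3982162475586, 46.13356018066406), 47.48955535888672)
[ 218  315   64   71 1524] [244.95013123 350.92716535] ((244.29269409179688, 350.3658752441406), (59.346031188964844, 51.849693298339844), 51.34019088745117)
[196 355  23  50 600] [206.91333333 378.49      ] ((208.8000030517578, 378.4000244140625), (49.9639892578125, 17.708755493164062), 71.56505584716797)
[421 402  32  18 427] [434.56206089 411.97892272] ((436.5, 410.5), (17.0, 31.0), 90.0)
```

View pics/w12.png

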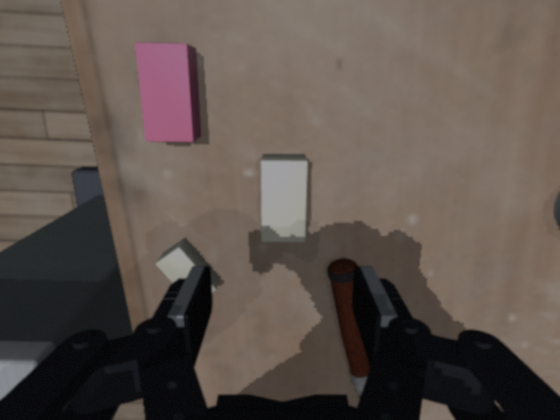

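This shows the larger cream wax block with its top-face corners at (262,160), (307,160), (305,241) and (262,241). Pink (168,92) and the small cream block (178,265) are left alone.

That is 15 pictures viewed, one over the allowed 14, so I'll work from numbers only from here.

Run:
```python
from h import *
import pickle
d=pickle.load(open('w12.pkl','rb'))
w=ray(d,[(262,160),(307,160),(305,241),(262,241)],.026);g=w.mean(0);print(w,g)
v=w[0]+w[1]-w[2]-w[3];yw=np.degrees(np.arctan2(v[1],v[0]));print(yw);go(g[0],g[1],.019,yw)
```

```text
[[0.34978881 0.35436248 0.026     ]
 [0.38017531 0.35543661 0.026     ]
 [0.38208389 0.29594821 0.026     ]
 [0.35084652 0.29482199 0.026     ]] [0.36572363 0.32514232 0.026     ]
91.4275628600949
t 33.1 tcp [0.365  0.3222 0.1358] rpy [-179.8   -0.    91.9] w 0.06 F [-0.   0.1 -0.2]
dxyz tool [0.0028 0.0012 0.1168]
turn [-0.17 -0.01  0.51] then dxyz [0.0029 0.0008 0.1168]
```

step_arm --pt "-0.2 0 0.5 0.0028 0.0008 0.02 0.06" --pt "0 0 0 0 0 0.03 0.06" --pt "0 0 0 0 0 0.03 0.06" --pt "0 0 0 0 0 0.025 0.06" --pt "0 0 0 0 0 0.01 0.06" --pt "0 0 0 0 0 0 0.06" --pt "0 0 0 0 0 0 0.06"

```text
time: 33.68
tcp_pos: [0.3663, 0.3257, 0.0214]
ee_rot: [3.141, -0.001, 1.596]
wrist_force: [-0.2, 0.1, 0.2]
grip_width: 0.0606
gripper_force: 0.0
```

step_arm --pt "0 0 0 0 0 0 0.04" --pt "0 0 0 0 0 0 0.03" --pt "0 0 0 0 0 0 0.015" --pt "0 0 0 0 0 0 0.015" --pt "0 0 0 0 0 0 0.015" --pt "0 0 0 0 0 0 0.015"

```text
time: 34.18
tcp_pos: [0.3673, 0.3275, 0.0231]
ee_rot: [3.137, -0.004, 1.597]
wrist_force: [-0.2, -0.3, 6.2]
grip_width: 0.0301
gripper_force: 60.1
```

step_arm --pt "0 0 0 0 0 -0.01 0.015" --pt "0 0 0 0 0 -0.03 0.015" --pt "0 0 0 0 0 -0.04 0.015" --pt "0 0 0 0 0 -0.04 0.015" --pt "0 0 0 0 0 0 0.015" --pt "0 0 0 0 0 0 0.015"

```text
time: 34.68
tcp_pos: [0.3677, 0.328, 0.1449]
ee_rot: [3.134, -0.007, 1.597]
wrist_force: [-0.5, 0.3, 0.0]
grip_width: 0.0301
gripper_force: 59.6
```

Run:
```python
from h import *
go(.4802,-.371,.14,140.95)
```

```text
t 34.68 tcp [0.3677 0.328  0.1449] rpy [179.6  -0.4  91.5] w 0.0301 F [-0.5  0.3  0. ]
dxyz tool [-0.7017  0.0942  0.001 ]
turn [  0.56  -0.17 -49.45] then dxyz [-0.5277 -0.4719  0.0049]
```

step_arm --pt "0.5 0 -7.06 0 0 0 0.015" --pt "0 0 -7.06 0 0 0 0.015" --pt "0 0 -7.06 0 0 0 0.015" --pt "0 0 -7.06 0 0 0 0.015" --pt "0 0 -7.06 0 0 0 0.015" --pt "0 0 -7.06 0 0 0 0.015" --pt "0 0 -7.06 0 0 0 0.015" --pt "0 0 0 -0.012 -0.0107 0 0.015" --pt "0 0 0 -0.024 -0.02145 0 0.015" --pt "0 0 0 -0.024 -0.02145 0 0.015" --pt "0 0 0 -0.024 -0.02145 0 0.015" --pt "0 0 0 -0.024 -0.02145 0 0.015"

```text
time: 35.68
tcp_pos: [0.3875, 0.1815, 0.1396]
ee_rot: [-3.135, -0.007, 2.46]
wrist_force: [0.0, -0.6, -0.7]
grip_width: 0.0306
gripper_force: 59.6
```

step_arm --pt "0 0 0 -0.024 -0.02145 0 0.015" --pt "0 0 0 -0.024 -0.02145 0 0.015" --pt "0 0 0 -0.024 -0.02145 0 0.015" --pt "0 0 0 -0.024 -0.02145 0 0.015" --pt "0 0 0 -0.024 -0.02145 0 0.015" --pt "0 0 0 -0.024 -0.02145 0 0.015" --pt "0 0 0 -0.024 -0.02145 0 0.015" --pt "0 0 0 -0.024 -0.02145 0 0.015" --pt "0 0 0 -0.024 -0.02145 0 0.015" --pt "0 0 0 -0.024 -0.02145 0 0.015" --pt "0 0 0 -0.024 -0.02145 0 0.015" --pt "0 0 0 -0.024 -0.02145 0 0.015"

```text
time: 36.68
tcp_pos: [0.4488, -0.1992, 0.1389]
ee_rot: [-3.137, -0.009, 2.459]
wrist_force: [0.6, 1.5, -0.6]
grip_width: 0.0303
gripper_force: 59.6
```

step_arm --pt "0 0 0 -0.024 -0.02145 0 0.015" --pt "0 0 0 -0.024 -0.02145 0 0.015" --pt "0 0 0 -0.024 -0.02145 0 0.015" --pt "0 0 0 -0.024 -0.02145 0 0.015" --pt "0 0 0 -0.024 -0.02145 0 0.015" --pt "0 0 0 -0.012 -0.0107 0 0.015" --pt "0 0 0 0 0 0 0.015" --pt "0 0 0 0 0 0 0.015" --pt "0 0 0 0 0 0 0.015"

```text
time: 37.43
tcp_pos: [0.4772, -0.3715, 0.1386]
ee_rot: [-3.138, -0.01, 2.46]
wrist_force: [0.5, 0.2, -0.2]
grip_width: 0.0304
gripper_force: 59.6
```

Run:
```python
from h import *
go(.4802,-.371,.031,140.95)
d=shot('wrist','w13.png');save(d,'w13.pkl');blobs(d)
# silhouette of held wax: pale low-saturation region around image of TCP
s=robot.sense();p=proj(d,[s['tcp_pos']+[0,0,.003]])[0];print('tcp px',p)
h=cv2.cvtColor(d['frame'],cv2.COLOR_RGB2HSV)
for r in range(150,400,15): print(r,[tuple(int(q) for q in h[r,c]) for c in (230,255,285,310,330)])
```

```text
t 37.43 tcp [ 0.4772 -0.3715  0.1386] rpy [-179.8   -0.5  140.9] w 0.0304 F [ 0.5  0.2 -0.2]
dxyz tool [-0.003   0.0028  0.1075]
turn [-0.23 -0.55 -0.02] then dxyz [-0.002   0.0023  0.1076]
orange [340 141  17  44 598] [348.3 163.2] [ 0.4756 -0.3178  0.048 ]
green [ 259  172   58   36 1511] [286.4 192.6] [ 0.4753 -0.3667  0.007 ]
blue [282  59   7   3  11] [284.9  59.9] [ 0.402  -0.3091  0.007 ]
tcp px [283.60812799 292.35053792]
150 [(13, 151, 76), (16, 88, 113), (16, 87, 111), (17, 84, 109), (17, 85, 108)]
165 [(13, 137, 69), (16, 89, 92), (16, 87, 103), (17, 86, 101), (16, 87, 88)]
180 [(13, 105, 68), (16, 86, 89), (70, 171, 70), (17, 88, 96), (16, 89, 100)]
195 [(14, 85, 66), (17, 88, 99), (70, 187, 64), (69, 171, 76), (17, 86, 161)]
210 [(12, 71, 72), (30, 19, 55), (38, 19, 55), (38, 18, 56), (17, 87, 126)]
225 [(12, 63, 73), (24, 19, 66), (30, 15, 66), (30, 19, 66), (17, 87, 112)]
240 [(12, 65, 79), (30, 15, 102), (26, 18, 114), (30, 16, 114), (16, 95, 86)]
255 [(14, 67, 84), (30, 18, 102), (30, 15, 100), (30, 15, 99), (14, 154, 78)]
270 [(108, 26, 49), (30, 18, 101), (30, 15, 99), (30, 13, 98), (105, 31, 49)]
285 [(105, 31, 50), (34, 18, 100), (30, 15, 99), (30, 13, 96), (108, 26, 49)]
300 [(105, 32, 48), (26, 18, 99), (30, 15, 99), (30, 16, 96), (98, 51, 20)]
315 [(110, 28, 82), (30, 15, 99), (25, 16, 98), (30, 13, 95), (130, 36, 21)]
330 [(105, 64, 8), (30, 16, 98), (25, 15, 99), (30, 17, 108), (110, 48, 16)]
345 [(90, 64, 8), (30, 16, 96), (26, 16, 109), (30, 17, 108), (110, 59, 13)]
360 [(130, 51, 15), (13, 63, 77), (13, 65, 82), (13, 62, 119), (110, 13, 57)]
375 [(15, 64, 56), (13, 72, 74), (13, 65, 82), (14, 59, 134), (12, 56, 132)]
390 [(18, 49, 26), (16, 54, 108), (14, 63, 81), (13, 61, 129), (13, 65, 129)]
```

Run:
```python
from h import *
import pickle
d=pickle.load(open('w13.pkl','rb'));h=cv2.cvtColor(d['frame'],cv2.COLOR_RGB2HSV).astype(int)
s=robot.sense();z=s['tcp_pos'][2]+.003
for c in (265,285,305):
    v=h[:,c,2]; S=h[:,c,1]
    print(c,[(r,v[r],S[r]) for r in list(range(226,240,2))],[(r,v[r],S[r]) for r in range(346,362,2)])
```

```text
265 [(226, np.int64(66), np.int64(15)), (228, np.int64(77), np.int64(17)), (230, np.int64(97), np.int64(16)), (232, np.int64(101), np.int64(15)), (234, np.int64(102), np.int64(18)), (236, np.int64(101), np.int64(15)), (238, np.int64(102), np.int64(18))] [(346, np.int64(97), np.int64(16)), (348, np.int64(101), np.int64(18)), (350, np.int64(108), np.int64(17)), (352, np.int64(109), np.int64(14)), (354, np.int64(108), np.int64(17)), (356, np.int64(90), np.int64(40)), (358, np.int64(79), np.int64(65)), (360, np.int64(79), np.int64(65))]
285 [(226, np.int64(66), np.int64(15)), (228, np.int64(82), np.int64(19)), (230, np.int64(109), np.int64(16)), (232, np.int64(115), np.int64(16)), (234, np.int64(115), np.int64(16)), (236, np.int64(115), np.int64(16)), (238, np.int64(116), np.int64(18))] [(346, np.int64(110), np.int64(19)), (348, np.int64(109), np.int64(19)), (350, np.int64(109), np.int64(16)), (352, np.int64(108), np.int64(17)), (354, np.int64(107), np.int64(17)), (356, np.int64(92), np.int64(42)), (358, np.int64(81), np.int64(66)), (360, np.int64(82), np.int64(65))]
305 [(226, np.int64(67), np.int64(15)), (228, np.int64(82), np.int64(16)), (230, np.int64(108), np.int64(14)), (232, np.int64(114), np.int64(16)), (234, np.int64(113), np.int64(16)), (236, np.int64(113), np.int64(14)), (238, np.int64(115), np.int64(18))] [(346, np.int64(108), np.int64(17)), (348, np.int64(108), np.int64(17)), (350, np.int64(107), np.int64(14)), (352, np.int64(108), np.int64(17)), (354, np.int64(104), np.int64(17)), (356, np.int64(89), np.int64(46)), (358, np.int64(81), np.int64(66)), (360, np.int64(82), np.int64(65))]
```

Run:
```python
from h import *
import pickle
d=pickle.load(open('w13.pkl','rb'));s=robot.sense()
w=ray(d,[(283.6,228.5),(283.6,356)],s['tcp_pos'][2]+.003);c=w.mean(0);o=c-s['tcp_pos'];print(np.linalg.norm(w[0]-w[1]),o)
g=np.array([.4803,-.3709])-o[:2];print(g);go(g[0],g[1],.031,140.95)
```

```text
0.05931084864346965 [ 0.00126884 -0.00103152  0.003     ]
[ 0.47903116 -0.36986848]
t 37.48 tcp [ 0.4775 -0.3713  0.139 ] rpy [-179.8   -0.5  141. ] w 0.0302 F [ 1.2  0.1 -0.6]
dxyz tool [-0.0013  0.0026  0.108 ]
turn [-0.23 -0.51  0.02] then dxyz [-0.0003  0.0021  0.108 ]
```

step_arm --pt "-0.2 -0.5 0 0 0 0 0.015" --pt "0 0 0 0 0.0021 0.02 0.015" --pt "0 0 0 0 0 0.025 0.015" --pt "0 0 0 0 0 0.025 0.015" --pt "0 0 0 0 0 0.02 0.015" --pt "0 0 0 0 0 0.008 0.015" --pt "0 0 0 0 0 0 0.015" --pt "0 0 0 0 0 0 0.015"

```text
time: 38.15
tcp_pos: [0.4798, -0.371, 0.0423]
ee_rot: [-3.141, 0.003, 2.46]
wrist_force: [-0.6, -0.6, -0.9]
grip_width: 0.0304
gripper_force: 59.6
```

Run:
```python
from h import *
go(.479,-.3698,.0305,140.95)
```

```text
t 38.15 tcp [ 0.4798 -0.371   0.0423] rpy [-180.     0.2  141. ] w 0.0304 F [-0.6 -0.6 -0.9]
dxyz tool [0.0014 0.0005 0.0118]
turn [-0.05  0.15  0.01] then dxyz [0.0014 0.0004 0.0118]
```

step_arm --pt "0 0 0 0.001 0 0.006 0.015" --pt "0 0 0 0 0 0.006 0.015" --pt "0 0 0 0 0 0 0.015" --pt "0 0 0 0 0 0 0.015" --pt "0 0 0 0 0 0 0.04" --pt "0 0 0 0 0 0 0.044" --pt "0 0 0 0 0 0 0.044" --pt "0 0 0 0 0 0 0.044" --pt "0 0 0 0 0 -0.02 0.044" --pt "0 0 0 0 0 -0.03 0.044" --pt "0 0 0 0 0 -0.03 0.044" --pt "0 0 0 0 0 -0.03 0.044"

```text
time: 39.15
tcp_pos: [0.4783, -0.3703, 0.1407]
ee_rot: [-3.141, 0.001, 2.459]
wrist_force: [0.9, 0.1, 0.2]
grip_width: 0.0439
gripper_force: 0.0
```

step_arm --pt "0 0 0 -0.03 0 -0.02 0.044" --pt "0 0 0 -0.03 0 -0.02 0.044" --pt "0 0 0 -0.03 0 0 0.044" --pt "0 0 0 0 0 0 0.044" --pt "0 0 0 0 0 0 0.044"

```text
time: 39.57
tcp_pos: [0.5491, -0.4278, 0.1784]
ee_rot: [-3.141, 0.001, 2.459]
wrist_force: [0.2, 0.0, -0.6]
grip_width: 0.0439
gripper_force: 0.0
```

Run:
```python
from h import *
from poses import xdir,ydir
T=np.array([.5255,-.2535])
d=shot('wrist','w14.png');save(d,'w14.pkl');blobs(d);go(.5,-.35,.2)
h=cv2.cvtColor(d['frame'],cv2.COLOR_RGB2HSV)
o=ray(d,[cv2.connectedComponentsWithStats(cv2.inRange(h,(8,190,150),(18,255,255)))[3][1:].mean(0)],.045)[0]
print('expected px: wax top',proj(d,[(.4803,-.3709,.033)]),'tin',proj(d,[(.421,-.3236,.045)]),'grip y',(o[:2]-T)@ydir)
m=cv2.inRange(h,(0,0,40),(180,45,255));k,l,st,c=cv2.connectedComponentsWithStats(m)
for i in range(1,k):
    if st[i,4]>600: print(st[i],c[i].round(1))
```

```text
orange [335   0  17  33 174] [343.9  17.9] [ 0.48   -0.3206  0.048 ]
green [255  83   4  10  25] [256.7  88.7] [ 0.476  -0.3949  0.007 ]
t 39.62 tcp [ 0.5481 -0.427   0.1786] rpy [-179.9   -0.   140.9] w 0.0442 F [-0.1  0.   0.6]
dxyz tool [ 0.0859  0.0294 -0.0215]
expected px: wax top [[283.72635328  71.75054342]] tin [[282.94879079 -61.81509912]] grip y -0.08029821988287329
[ 259   28   46   89 3948] [281.8  71.5]
[   0   54   30   56 1071] [10.9 85.5]
[ 365   59  155   10 1332] [444.5  63.7]
[ 246  117  305    7 1107] [397.2 120.9]
[   0  203  109  146 6261] [ 43.7 284. ]
[195 263  30  59 725] [209.2 291. ]
[339 263  31  59 749] [354.7 290.9]
[ 309  346   42   49 1456] [330.2 373.6]
```

```bash
python3 -c "
from rig import ticket
print(ticket.close_job())"
```

```text
the job is handed in; nothing more can be done
None
```

I packed the tray and handed it in at about 40 s, but I don't know the verdict: hand-in returned no result, and I viewed 15 pictures, one over the 14 allowed. By my last measurements, the divider is at about 0.109 m and both tools lie along the long bay; the wax and tin stand within about 3 mm of their pad centres, and I did not touch the brown chisel or the flat tin.

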